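Close up the bench camera against dust

ROBOT

A 6-joint arm with a two-finger parallel gripper is mounted at the origin on a cart in front of the work surface, level with it; the furniture and walls round the work are solid. World frame = base frame: x ahead of the robot, y to its left, z up, the work surface at z = 0. Lengths are in m, angles in rad, forces in N, time in s.
With the tool pointing down it reaches from about 0.35 to 0.85 m from the base axis. Payload 8.1 kg.
Tool frame: the origin (TCP) lies between the finger pads; the fingertips stand nose_length ahead of it and the grasp point (between the pads) lies 2 mm behind it (nose_length is the distance from the TCP to the fingertips, in m); z points along the fingers, x is the direction in which the jaws open and shut, and the axes are right-handed (so a half turn about z gives the same grasp; the last joint's range is limited). The gripper opens to 93 mm and grips with 3 to 60 N. Pads are 15 mm wide; open, the fingers measure 128 mm over their backs; the gripper's body (75 mm by 188 mm) begins 65 mm behind the grasp point.
Start: joints at [-1.274, 0.13, 1.488, -0, 1.523, -0.085], TCP at [0.224, -0.557, 0.236] pointing down, gripper open.
Joint ranges: [-2.96, 2.96], [-0.89, 2.26], [0.02, 2.5], [-1.34, 4.48], [0, 2.73], [-2.66, 2.66]. Speed limits (rad/s): [2.39, 2.39, 2.79, 3.14, 3.14, 3.14].

INTERFACE

Orientations are given as a rotation vector (axis times angle).
In Python, from plant import * gives the robot as it stands.
- The arm moves only by the tool carry_out, never from a script. Its argument "steps" is a list of rows, each an object with "xyz": the shift along the world's x, y, z in cm, a list of three; "rot": the turn, a rotation vector about the world's x, y, z in degrees, a list of three. In form: [{"xyz": [tx, ty, tz], "rot": [rx, ry, rz]}, ...]. A call has 1 to 10 rows; each row is the pose to reach, as a shift and turn from the pose commanded when the call began; what a row does not reach only later rows make up. A row lasts 1/10 s, in which the tool goes at most 50 mm and 8.59 degrees, less where a joint would pass 70% of its speed; a pose out of reach is approached as far as the arm can. A call with a gripper value outside its range is refused whole. "grip" is the opening, from 0 (shut) to 1 (fully open), set as the call begins (left out, the last holds). The fingers move at their own pace and stop on an object; "force" is the grip in N (left out, the last holds). Time passes only in rows, so rows that repeat a pose let the fingers close. It gives the time, the measured TCP pose, the force and the opening at its end, in the units of the state.
- read_state(): the state, without advancing time (a new reading comes with each control period).
- read_camera(name): name is "scene" or "top"; returns the picture (384x512x3 uint8, red, green, blue); there is no depth.
- calibration(name): a dict with "fov_y" (degrees; the focal length in pixels is half the picture's height over the tangent of half this angle, whatever the lens; pixels are square), "cx", "cy" (the principal point, pixels), "xyz" and "attitude" of the camera in the world. Camera axes: x right, y down, z forward; pixel columns grow to the right and rows downward; lengths in m; the calibration is good to about 2 mm. A picture is of the moment at which its call begins. calibration takes no time and is no camera call.
- close_job(): hands the job in, once; it reports no verdict.
The state is a dict: "t": time; "q": joint angles; "dq": joint speeds; "joint_torque": joint torques, N m; "tool_pos": TCP position; "orientation": TCP orientation; "force": force on the tool from outside, world axes, zero at the start; "wrist_torque": the same for the moment, N m; "opening": finger opening in m.
Only numpy, scipy, OpenCV 4.12 (cv2) and the standard library are available. Lean on these libraries where they do the work, as an engineer would, in place of code of your own. Each camera call takes 0.05 s, during which the arm holds its last target.

TASK

Close the upward-looking bench camera against dust for the night. Slide the drop-in filter holder, blade first, fully home into the slot in the camera's collar, so that its front plate lies against the collar, and pinch the lens cap's two sprung tabs together, sit the cap flat in the lens's front rim and let the tabs spring out under the rim. Leave the glass beaker behind the camera where it stands.

Things in the scene. Friction and masses are not known exactly. Their poses are not given: they have to be found in the camera images.
- lens_rim (a point): Centre of the mouth of the camera's upward-looking lens, level with the top face of its front rim, 90 mm above the bench. z is the lens axis, up; x points from the camera's slotted front face to its back. The rim is a lip 4 mm thick with a round opening 66 mm across; below the lip the bore widens to 78 mm and is free for another 12 mm.
- slot_mouth (a point): Point on the filter slot's floor line, mid-width, in the plane of the front face of the camera's collar, 46 mm in front of the lens axis and 40 mm above the bench. x points level into the slot, y across it, z up. The slot is 44 mm wide, 9 mm high (from this point upward) and 53 mm deep, its mouth bevelled 3 mm all round.
- camera: Camera fixed to the bench, its lens looking up; the origin is under the lens axis on the bench, axes as lens_rim. Aluminium foot 112 x 112 x 8 mm, grey body 80 x 80 mm, aluminium collar 92 x 92 mm at 35 to 58 mm above the bench (its front face overhangs the body by 6 mm), round lens barrel 84 mm across at 58 to 90 mm.
- holder_grip (a point): Middle of the upright white pull fin of the loose filter holder, 22 mm above the holder's underside, which lies on the bench. The fin is 12 mm thick (along y), 42 mm long (along x), 36 mm high from the underside. x points along the holder from fin to blade, z up. Fully home in the slot this point is 26 mm in front of the collar's face and 22 mm above the slot's floor.
- filter_holder: The whole filter holder, about 70 g; the origin is at its underside, 26 mm ahead of holder_grip, where the blade leaves the front plate. Aluminium front plate 4 mm thick, 52 mm wide, 18 mm high from the underside. The flat blade with its round glass runs 50 mm to +x from the origin: 40 mm wide, 4 mm thick, underside level with the fin's; last 6 mm 34 mm wide, 3 mm thick.
- cap_grip (a point): Point on the loose lens cap's axis half-way up its two white tabs, 28 mm above the cap's underside, 12 mm above its flange's upper face. The tabs stand up 16 to 40 mm above the underside and face each other along y; each is 24 mm long along x. Their outer faces are 46 mm apart sprung out, 33 mm pinched. Seated in the lens, this point is 16 mm above lens_rim, at any turn about z.
- cap: The whole cap, grey, about 75 g, right side up; the origin is the centre of its underside, z up. A plug 63.6 mm across, 12 mm high with bevelled lower edge, then a flange 82 mm across, 4 mm thick. Each tab has a toe on the plug's side, 1.5 to 6.5 mm above the underside: sprung out the toes reach 36 mm from the axis and cannot pass the rim; fully pinched they lie inside the plug.
- tab_a (a joint): Travel of the cap's tab on its +y side, m: 0 sprung out, 0.0065 fully pinched. A spring pushes it out with 2.5 N at 0 and 5.8 N at 0.0065.
- tab_b (a joint): The same for the cap's tab on its -y side, m: 0 sprung out, 0.0065 fully pinched.
- beaker: Empty glass beaker behind the camera to the right, 72 mm across, 92 mm high; the origin is the centre of its underside. Not part of the job.
Mind the look-alikes: they are no part of the job. Several things look just like the filter_holder: the one meant starts farthest to the robot's left.

How it is judged:
On the way:
1. the cap is at the lens rim, over or in its opening, with both tabs pinched in by at least 4.5 mm (value of joint each of tab_a, tab_b above 0.0045 m and horizontal distance between cap_grip and lens_rim below 0.008 m and z of cap_grip in the frame of lens_rim below 0.026 m), for 0.1 s.
At the end, for the whole second after the job is handed in: The cap sits level in the lens rim with its flange down on the rim (within 1.8 mm) and both tabs sprung out (each within 2 mm of fully out), its toes under the lip; the filter holder is in the slot, blade first, with its front plate within 3 mm of the collar's face; both are at rest (horizontal distance between cap_grip and lens_rim below 0.004 m and z of cap_grip in the frame of lens_rim between 0.013 and 0.0178 m and angle between cap_grip's own z axis and vertical below 0.06 rad and value of joint each of tab_a, tab_b below 0.002 m and x of holder_grip in the frame of slot_mouth between -0.029 and -0.023 m and y of holder_grip in the frame of slot_mouth between -0.004 and 0.004 m and z of holder_grip in the frame of slot_mouth between 0.017 and 0.029 m and angle between the x axis of holder_grip and the x axis of slot_mouth, either way round below 0.09 rad and linear speed of each of cap, filter_holder below 0.02 m/s); the robot touches nothing.
It fails at once if the glass beaker is shifted by more than 30 mm (distance of beaker from where it was at the start of the episode above 0.03 m).
It also fails if it takes over 56 s, if anything falls off the work surface, if the arm or the gripper's body presses on something with over 40 N, if the wrist force passes 120 N, or if a joint passes its speed limit or range.

## Working session

There is one attempt and no reset: what is moved stays moved. The work goes in short steps, Python scripts to look and compute and a tool call to move; the robot and the scene stay as the last step left them, time stands still between calls to the robot, and variables do not carry over. Pictures are saved under pics/ and viewed, and the job is handed in when it is done.

Besides the shell and the picture viewer there is one more tool, called after "Emit:" as name(argument=value, ...), one argument or row to a line, values as JSON. carry_out: Moves the arm, as the interface text tells. Its arguments: {"type":"object","properties":{"steps":{"type":"array","items":{"type":"object","properties":{"xyz":{"type":"array","items":{"type":"number"}},"rot":{"type":"array","items":{"type":"number"}}}}},"grip":{"type":"number"},"force":{"type":"number"}},"required":["steps"]}

```bash
mkdir -p pics; ls
python3 - <<'E'
from plant import *
import cv2
print(read_state())
for n in("scene","top"):
    print(n,calibration(n)); cv2.imwrite(f"pics/{n}0.png",read_camera(n)[:,:,::-1])
E
```

```text
pics
{'t': 0.0, 'q': array([-1.27439668e+00,  1.31167534e-01,  1.48927892e+00,  2.36085095e-05,
        1.52298146e+00, -8.54057076e-02]), 'dq': array([-1.29493227e-03, -5.64144840e-04,  6.11870772e-05,  1.37873549e-03,
        1.63719027e-05,  8.66385108e-04]), 'joint_torque': array([ 1.54589776e-03, -5.59839749e+01, -4.91756129e+01,  7.67890736e-02,
        3.56983789e-02, -1.42842173e-04]), 'tool_pos': array([ 0.22342672, -0.55627304,  0.23458381]), 'orientation': array([-2.60162056e+00,  1.75892188e+00,  2.21766873e-03]), 'force': array([-0.46168121, -0.88224933, -0.22791807]), 'wrist_torque': array([-0.00926947, -0.01142362, -0.02964009]), 'opening': 0.09328992460506125}
scene {'fov_y': 50.66777849100187, 'cx': 259.0787044102283, 'cy': 195.4745616316299, 'xyz': array([-0.09934991,  0.75822581,  0.6616707 ]), 'attitude': array([-0.91572797,  2.25518331, -1.31448366])}
top {'fov_y': 49.97146685704336, 'cx': 253.62895553552156, 'cy': 191.2788601771369, 'xyz': array([ 0.50660039, -0.01272323,  1.20199728]), 'attitude': array([-2.14494359,  2.16273151, -0.09142538])}
```

View pics/scene0.png

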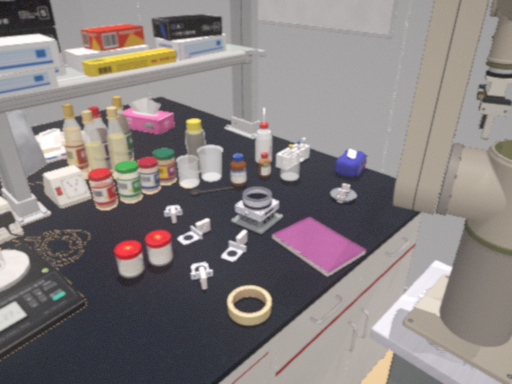

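View pics/top0.png

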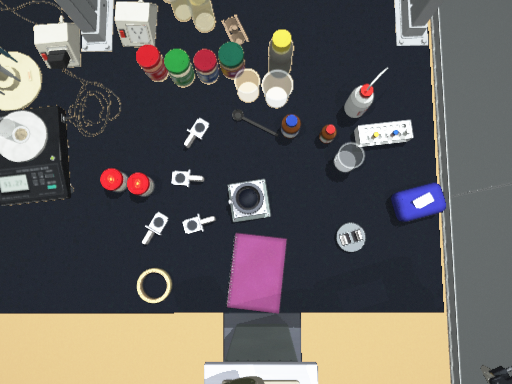

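Run:
```python
import cv2
s=cv2.imread("pics/scene0.png");t=cv2.imread("pics/top0.png")
cv2.imwrite("pics/a.png",cv2.resize(t[110:260,130:280],(800,800)[:2] and (600,600),interpolation=cv2.INTER_CUBIC))
cv2.imwrite("pics/b.png",cv2.resize(s[170:300,160:320],None,fx=4.6,fy=4.6,interpolation=cv2.INTER_CUBIC))
cv2.imwrite("pics/c.png",cv2.resize(t[210:260,320:380],None,fx=10,fy=10,interpolation=cv2.INTER_CUBIC))
```

```text
(no output)
```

View pics/a.png

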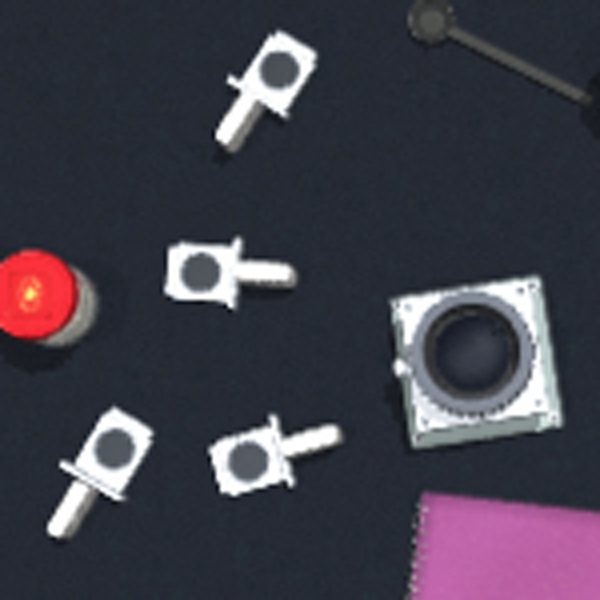

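View pics/b.png

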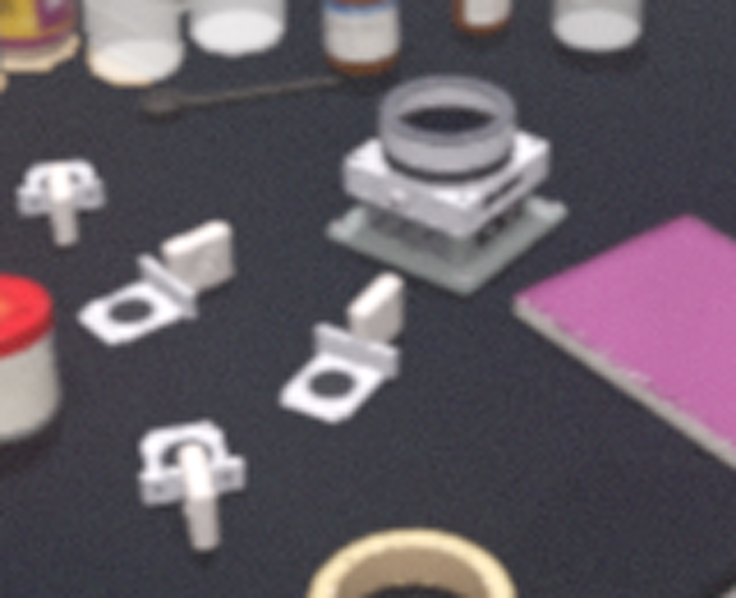

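View pics/c.png

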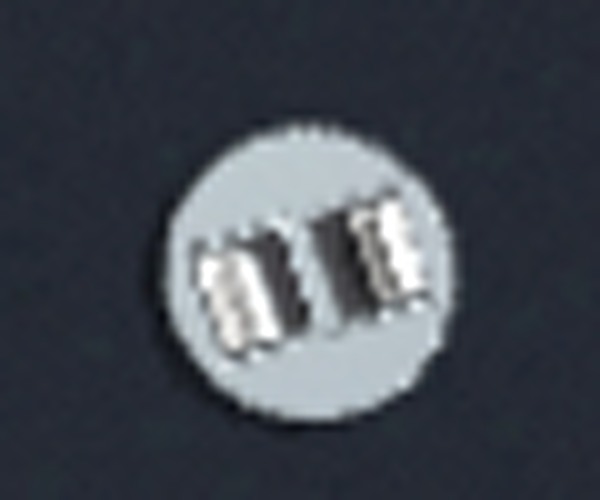

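Run:
```python
import plant
print([n for n in dir(plant) if not n.startswith('__')])
print(getattr(plant,'nose_length',None))
import cv2
s=cv2.imread("pics/scene0.png");t=cv2.imread("pics/top0.png")
def c(im,x0,y0,w,h,f,n):
    o=cv2.resize(im[y0:y0+h,x0:x0+w],None,fx=f,fy=f,interpolation=cv2.INTER_NEAREST)
    for i in range(0,w,10):
        cv2.putText(o,str(x0+i),(i*f,10),0,.35,(0,255,255));cv2.line(o,(i*f,0),(i*f,h*f),(0,90,90),1)
    for i in range(0,h,10):
        cv2.putText(o,str(y0+i),(0,i*f+10),0,.35,(0,255,255));cv2.line(o,(0,i*f),(w*f,i*f),(0,90,90),1)
    cv2.imwrite(f"pics/{n}.png",o)
c(t,220,170,60,60,10,"d"); c(t,130,200,50,50,12,"e"); c(s,225,180,70,58,11,"f"); c(s,180,255,45,45,13,"g")
```

```text
['IKError', 'calibration', 'close_job', 'nose_length', 'read_camera', 'read_state']
0.017
```

View pics/d.png

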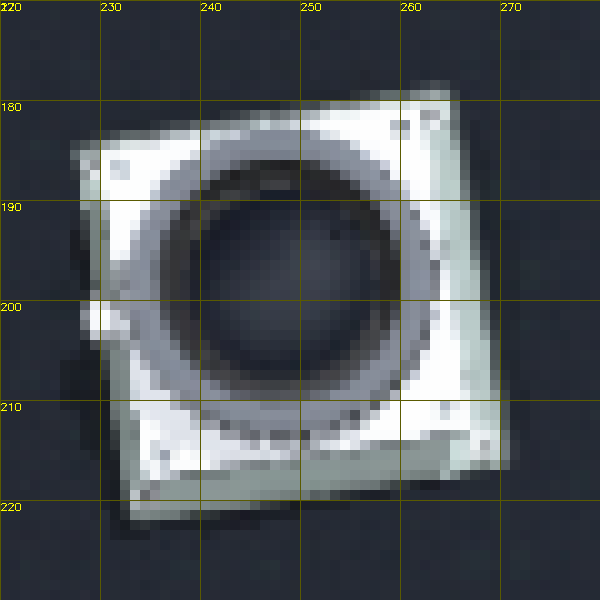

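View pics/e.png

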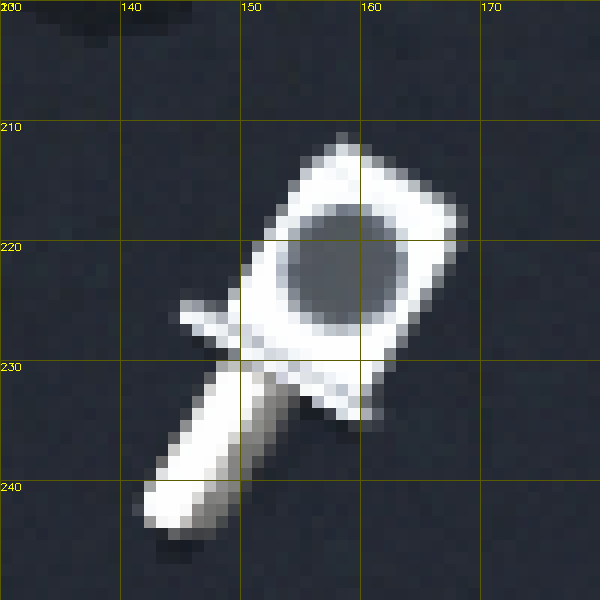

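View pics/f.png

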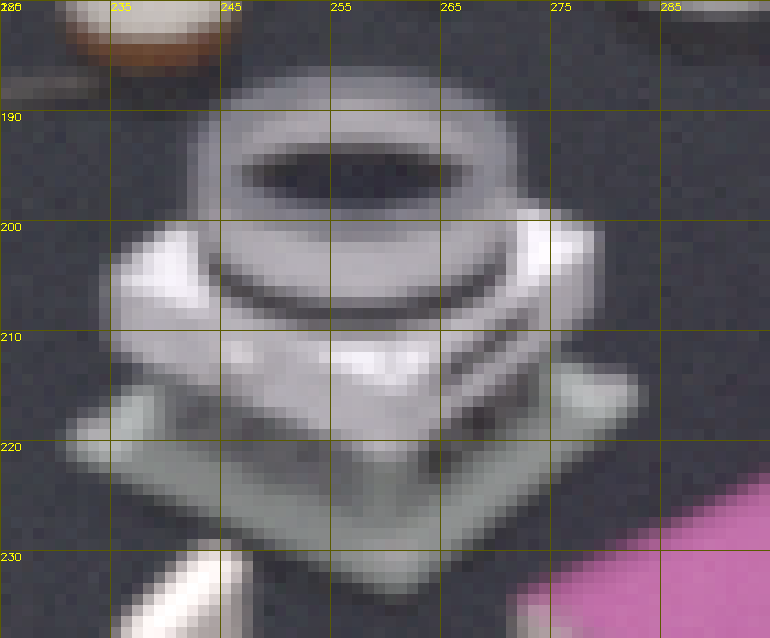

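View pics/g.png

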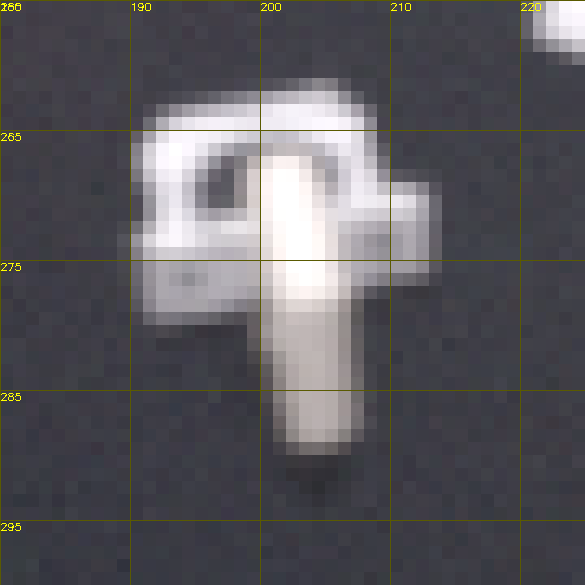

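```bash
cat > h.py <<'E'
import numpy as np, cv2
from scipy.spatial.transform import Rotation as R
from scipy.optimize import minimize
from plant import *
def cam(n):
    c=calibration(n);f=192/np.tan(np.radians(c['fov_y']/2))
    K=np.array([[f,0,c['cx']],[0,f,c['cy']],[0,0,1]]);Rm=R.from_rotvec(c['attitude']).as_matrix()
    return K,Rm,np.array(c['xyz'])
CAM={n:cam(n) for n in("scene","top")}
def proj(n,P):
    K,Rm,o=CAM[n];p=(np.atleast_2d(P)-o)@Rm@K.T
    return p[:,:2]/p[:,2:]
def ray(n,uv,z):
    K,Rm,o=CAM[n];d=Rm@np.linalg.inv(K)@np.array([uv[0],uv[1],1.])
    return o+d*(z-o[2])/d[2]
def box(x0,x1,y0,y1,z0,z1): return np.array([[x,y,z] for x in(x0,x1) for y in(y0,y1) for z in(z0,z1)])/1e3
def cyl(r,z0,z1):
    a=np.linspace(0,2*np.pi,60,endpoint=False)
    return np.vstack([np.c_[r*np.cos(a),r*np.sin(a),0*a+z] for z in(z0,z1)])/1e3
MOD={'holder':[box(-47,-5,-6,6,0,36),box(-4,0,-26,26,0,18),box(0,44,-20,20,0,4),box(44,50,-17,17,0,3)],
'camera':[box(-56,56,-56,56,0,8),box(-40,40,-40,40,0,40),box(-46,46,-46,46,35,58),cyl(42,58,90)],
'cap':[cyl(41,12,16),cyl(31,0,12),box(-12,12,17,23,16,40),box(-12,12,-23,-17,16,40)]}
S=8
def pose(p,P,z=0):
    c,s=np.cos(p[2]),np.sin(p[2]);return P@np.array([[c,s,0],[-s,c,0],[0,0,1]])+[p[0],p[1],z]
def sil(n,name,p,off,win,z=0):
    u0,v0,w,h=win;m=np.zeros((h*S,w*S),np.uint8)
    for P in MOD[name]:
        q=(proj(n,pose(p,P,z))+off+.0-[u0,v0]+.5)*S
        cv2.fillConvexPoly(m,cv2.convexHull(np.round(q*16).astype(np.int32)),255,shift=4)
    return m>0
def obs(img,win,thr,seed):
    u0,v0,w,h=win;g=img[v0:v0+h,u0:u0+w].astype(np.float32).max(2)
    g=cv2.resize(g,None,fx=S,fy=S,interpolation=cv2.INTER_CUBIC)
    m=(g>thr).astype(np.uint8)
    k,l=cv2.connectedComponents(m);i=l[int((seed[1]-v0+.5)*S),int((seed[0]-u0+.5)*S)]
    m=(l==i).astype(np.uint8)
    cs,_=cv2.findContours(m,cv2.RETR_EXTERNAL,cv2.CHAIN_APPROX_NONE);o=np.zeros_like(m);cv2.drawContours(o,cs,-1,1,-1)
    return o>0
def fit(name,views,p0,z=0,offs=False):
    def f(x):
        t=0
        for k,(n,win,m) in enumerate(views):
            t+=np.logical_xor(sil(n,name,x[:3]*[.01,.01,.1],x[3+2*k:5+2*k] if offs else 0,win,z),m).sum()/S/S
        return t+(0 if not offs else .5*np.sum(x[3:]**2))
    x0=np.r_[np.array(p0)/[.01,.01,.1],np.zeros(2*len(views)) if offs else []]
    for sc in(.5,.1):
        r=minimize(f,x0,method='Nelder-Mead',options=dict(initial_simplex=np.vstack([x0]+[x0+sc*e for e in np.eye(len(x0))]),maxiter=800,xatol=1e-3,fatol=.05));x0=r.x
    return r.x[:3]*[.01,.01,.1],r.fun,r.x[3:]
def overlay(img,n,items,fn,win,f=8):
    u0,v0,w,h=win;o=cv2.resize(img[v0:v0+h,u0:u0+w,::-1],None,fx=f,fy=f,interpolation=cv2.INTER_CUBIC)
    for name,p,z in items:
        for P in MOD[name]:
            q=(proj(n,pose(p,P,z))-[u0,v0]+.5)*f
            cv2.polylines(o,[cv2.convexHull(np.round(q).astype(np.int32))],True,(0,0,255),1)
    cv2.imwrite(f"pics/{fn}.png",o)
E
cat > m1.py <<'E'
from h import *
I={n:cv2.imread(f"pics/{n}0.png")[:,:,::-1] for n in CAM}
for n in("holder","camera","cap"):pass
J={'holder':[('top',(135,205,40,45),(145,238)),('scene',(183,255,38,42),(203,275))],
'camera':[('top',(222,172,55,55),(232,217)),('scene',(226,178,62,62),(258,215))],
'cap':[('top',(330,216,45,45),(350,226)),('scene',(322,176,42,34),(336,196))]}
for name in J:
    for thr in (75,95,120):
        ms=[(n,w,obs(I[n],w,thr,s)) for n,w,s in J[name]]
        uv=J[name][0][2]
        p=ray('top',uv,0.02)
        yaw={'holder':-.5,'camera':0.12,'cap':.2}[name]
        seeds=[fit(name,v,(p[0],p[1],yaw)) for v in (ms[:1],ms[1:],ms)]
        for q in seeds: print(name,thr,np.round(q[0]*[1000,1000,1],4),round(q[1],1))
E
python3 m1.py
```

```text
holder 75 [ 5.310577e+02  3.077413e+02 -5.308000e-01] 39.1
holder 75 [ 5.307001e+02  3.064337e+02 -4.479000e-01] 120.3
holder 75 [ 5.313291e+02  3.079238e+02 -5.028000e-01] 173.1
holder 95 [530.2475 308.3707  -0.5438] 35.0
holder 95 [ 5.316835e+02  3.057869e+02 -4.726000e-01] 71.0
holder 95 [ 5.310608e+02  3.072784e+02 -4.966000e-01] 127.0
holder 120 [529.9671 308.2282  -0.5329] 41.7
holder 120 [ 5.321476e+02  3.044725e+02 -5.139000e-01] 41.8
holder 120 [ 5.302144e+02  3.067864e+02 -5.032000e-01] 111.7
camera 75 [6.128836e+02 3.039830e+01 1.459000e-01] 32.1
camera 75 [6.129412e+02 2.690190e+01 1.206000e-01] 271.6
camera 75 [6.12982e+02 3.01509e+01 1.41900e-01] 327.0
camera 95 [6.129126e+02 3.067320e+01 1.439000e-01] 28.0
camera 95 [6.143059e+02 2.617980e+01 1.414000e-01] 49.1
camera 95 [6.132467e+02 2.985500e+01 1.381000e-01] 140.5
camera 120 [6.125563e+02 3.105430e+01 1.438000e-01] 59.2
camera 120 [ 6.586136e+02 -1.588930e+01  1.552000e-01] 440.4
camera 120 [6.124998e+02 2.936450e+01 1.449000e-01] 664.8
cap 75 [ 5.039281e+02 -2.598724e+02  3.625000e-01] 32.3
cap 75 [ 5.048089e+02 -2.647364e+02  3.258000e-01] 84.2
cap 75 [ 5.042689e+02 -2.603811e+02  3.645000e-01] 126.5
cap 95 [ 5.036414e+02 -2.596372e+02  3.723000e-01] 14.7
cap 95 [ 5.060214e+02 -2.672186e+02  3.191000e-01] 41.5
cap 95 [ 5.036547e+02 -2.598080e+02  3.645000e-01] 81.7
cap 120 [ 5.035455e+02 -2.596526e+02  3.669000e-01] 12.9
cap 120 [ 5.047669e+02 -2.648979e+02  3.006000e-01] 30.6
cap 120 [ 5.035468e+02 -2.600308e+02  3.656000e-01] 71.7
```

Run:
```python
from h import *
s=cv2.imread("pics/scene0.png")
cv2.imwrite("pics/i.png",cv2.resize(s[165:215,310:375],None,fx=11,fy=11,interpolation=cv2.INTER_NEAREST))
```

```text
(no output)
```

View pics/i.png

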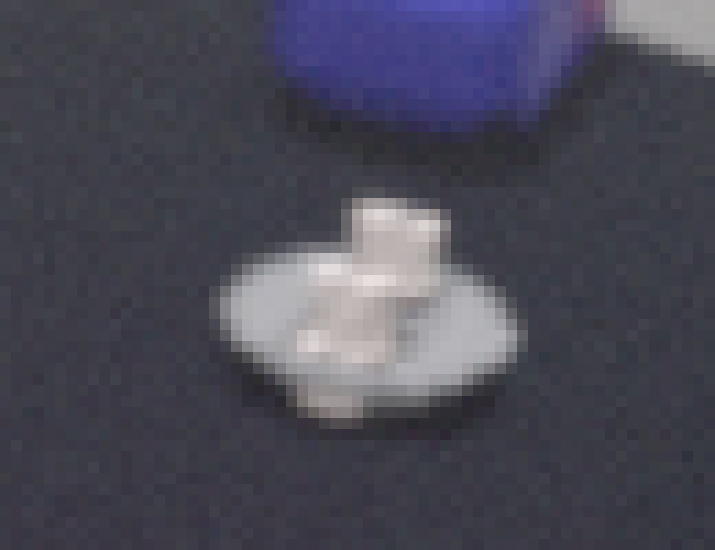

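Emit:
carry_out(
  steps=[
    {"xyz": [3.1, 3.3, 0], "rot": [0, 0, -1]},
    {"xyz": [6.2, 6.6, 0], "rot": [0, 0, -1]},
    {"xyz": [9.3, 9.9, 0], "rot": [0, 0, -1]},
    {"xyz": [12.4, 13.2, -1], "rot": [0, 0, -1]},
    {"xyz": [15.5, 16.5, -3], "rot": [0, 0, -1]},
    {"xyz": [18.6, 19.8, -5], "rot": [0, 0, -1]},
    {"xyz": [21.7, 23.1, -7], "rot": [0, 0, -1]},
    {"xyz": [24.8, 26.4, -9], "rot": [0, 0, -1]},
    {"xyz": [28.0, 29.7, -11], "rot": [0, 0, -1]},
    {"xyz": [28.0, 29.7, -11], "rot": [0, 0, -1]},
  ],
  grip=0.8,
)

```text
t: 1.1
tool_pos: [0.5045, -0.2542, 0.1216]
orientation: [-2.59, 1.775, 0.009]
force: [-2.0, -0.5, -0.5]
opening: 0.0745
```

```bash
cat > look.py <<'E'
import sys
from h import *
tag=sys.argv[1]
for n in CAM: cv2.imwrite(f"pics/{n}{tag}.png",read_camera(n)[:,:,::-1])
s=read_state();print(s['t'],s['tool_pos'],s['orientation'],s['force'],s['opening'])
E
cat > crop.py <<'E'
import sys,cv2
n,tag,x,y,w,h=sys.argv[1:7];x,y,w,h=map(int,(x,y,w,h));im=cv2.imread(f"pics/{n}{tag}.png")
f=min(780//w,590//h);o=cv2.resize(im[y:y+h,x:x+w],None,fx=f,fy=f,interpolation=cv2.INTER_CUBIC)
cv2.imwrite(f"pics/{n}{tag}c.png",o);print(f)
E
python3 look.py 1; python3 crop.py top 1 310 190 80 80;python3 crop.py scene 1 290 130 100 90
```

```text
1.2 [ 0.50335582 -0.25842946  0.12439729] [ 2.58919504 -1.77849057 -0.00393516] [ 0.47428481 -0.46308308  0.03002903] 0.07487651113282535
7
6
```

View pics/top1c.png

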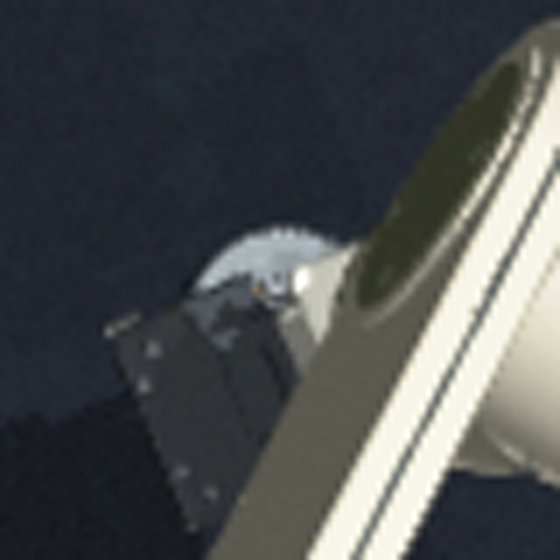

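View pics/scene1c.png

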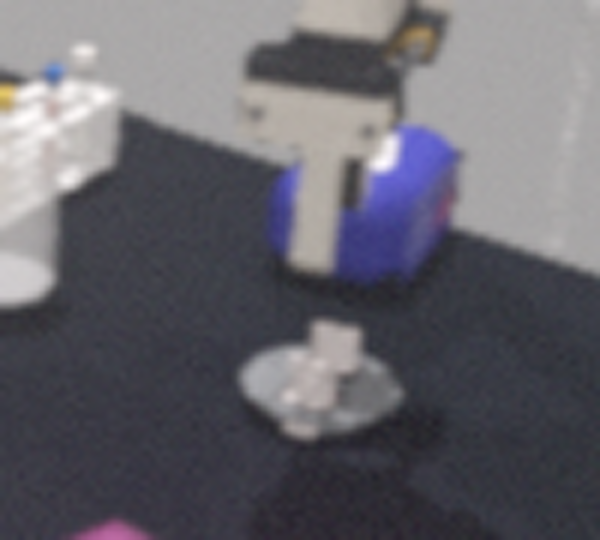

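Run:
```python
from h import *
s=read_state();Rm=R.from_rotvec(s['orientation']).as_matrix();p=s['tool_pos'];print(np.round(Rm,3))
for a in(s['opening']/2,.064-.0465+s['opening']/2,-s['opening']/2,-s['opening']/2-.0175):
  for b in(-.0075,.0075):
    q=p+Rm@[a,b,.017];print(a,b,(proj('scene',q)-[290,130]+.5)*6,(proj('top',q)-[310,190])*7)
```

```text
[[ 0.359 -0.933 -0.002]
 [-0.933 -0.359  0.001]
 [-0.002  0.002 -1.   ]]
0.03743825556641268 -0.0075 [[336.20296537 202.02978804]] [[416.69172163 273.33173327]]
0.03743825556641268 0.0075 [[364.03826037 206.75941014]] [[432.55841015 310.7125447 ]]
0.05493825556641268 -0.0075 [[343.29423801 189.51647069]] [[459.79883218 256.22830993]]
0.05493825556641268 0.0075 [[370.85999886 194.14736326]] [[475.72759944 293.57123931]]
-0.03743825556641268 -0.0075 [[304.05898962 258.75130896]] [[231.95574353 346.62863485]]
-0.03743825556641268 0.0075 [[333.10896282 263.94157148]] [[247.55593319 384.17197277]]
-0.05493825556641268 -0.0075 [[296.09488206 272.80483791]] [[188.71041877 363.78689686]]
-0.05493825556641268 0.0075 [[325.44401181 278.11255175]] [[204.24811531 401.36832378]]
```

Emit:
carry_out(
  steps=[
    {"xyz": [0, -0.1, -3], "rot": [0, 0, 0]},
    {"xyz": [0, -0.1, -6], "rot": [0, 0, 0]},
    {"xyz": [0, -0.1, -8], "rot": [0, 0, 0]},
    {"xyz": [0, -0.1, -8.8], "rot": [0, 0, 0]},
    {"xyz": [0, -0.1, -8.8], "rot": [0, 0, 0]},
    {"xyz": [0, -0.1, -8.8], "rot": [0, 0, 0]},
  ],
)

```text
t: 1.8
tool_pos: [0.504, -0.262, 0.0391]
orientation: [2.586, -1.783, 0.003]
force: [0.2, -0.4, 0.2]
opening: 0.0745
```

```bash
python3 look.py 2; python3 crop.py scene 2 290 130 100 90
```

```text
1.9 [ 0.50456933 -0.26186256  0.03951425] [-2.58671042  1.7827804  -0.00456759] [-1.06989755  1.14846473  0.2665663 ] 0.07426166050186343
6
```

View pics/scene2c.png

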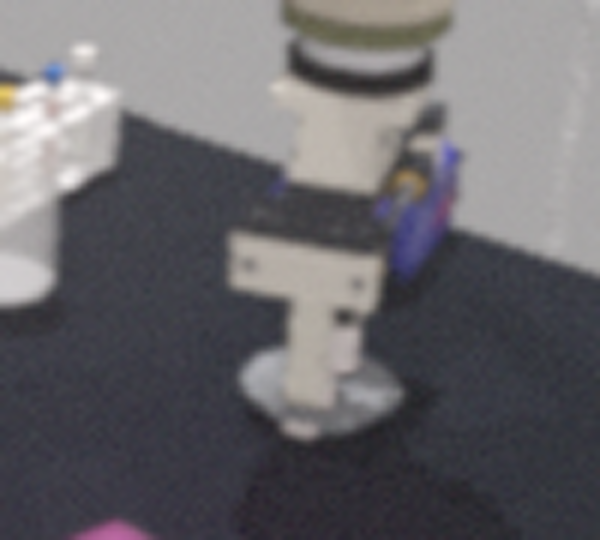

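Emit:
carry_out(
  steps=[
    {"xyz": [0, 0, -0.3], "rot": [0, 0, 0]},
    {"xyz": [0, 0, -0.3], "rot": [0, 0, 0]},
    {"xyz": [0, 0, -0.3], "rot": [0, 0, 0]},
    {"xyz": [0, 0, -0.3], "rot": [0, 0, 0]},
    {"xyz": [0, 0, -0.3], "rot": [0, 0, 0]},
    {"xyz": [0, 0, -0.3], "rot": [0, 0, 0]},
    {"xyz": [0, 0, -0.3], "rot": [0, 0, 0]},
    {"xyz": [0, 0, -0.3], "rot": [0, 0, 0]},
  ],
  grip=0,
  force=20,
)

```text
t: 2.7
tool_pos: [0.5038, -0.2609, 0.035]
orientation: [-2.587, 1.782, -0.001]
force: [0.1, 0.7, 2.8]
opening: 0.0327
```

Emit:
carry_out(
  steps=[
    {"xyz": [0, 0, 2], "rot": [0, 0, 0]},
    {"xyz": [0, 0, 5], "rot": [0, 0, 0]},
    {"xyz": [0, 0, 8], "rot": [0, 0, 0]},
    {"xyz": [0, 0, 8], "rot": [0, 0, 0]},
  ],
)

```text
t: 3.1
tool_pos: [0.5061, -0.2624, 0.1194]
orientation: [-2.587, 1.782, -0.012]
force: [1.7, -0.2, -0.6]
opening: 0.0323
```

```bash
python3 look.py 3; python3 crop.py scene 3 290 110 100 90
```

```text
3.2 [ 0.5039224  -0.26104115  0.11503469] [-2.58709448e+00  1.78223349e+00 -2.12740502e-03] [-0.36515054 -0.24387394 -0.74881966] 0.03264197539331754
6
```

View pics/scene3c.png

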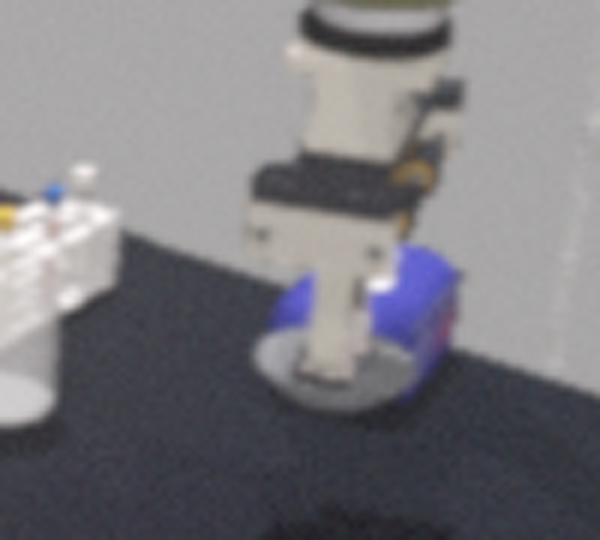

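Emit:
carry_out(
  steps=[
    {"xyz": [0, 2, 3], "rot": [0, 0, 0]},
    {"xyz": [1, 5, 6], "rot": [0, 0, 0]},
    {"xyz": [3, 9, 7], "rot": [0, 0, 0]},
    {"xyz": [4.5, 13, 7], "rot": [0, 0, 0]},
    {"xyz": [6.0, 17, 7], "rot": [0, 0, 0]},
    {"xyz": [8, 21, 7], "rot": [0, 0, 0]},
    {"xyz": [9.5, 25, 7], "rot": [0, 0, 0]},
    {"xyz": [10.9, 28, 6], "rot": [0, 0, 0]},
    {"xyz": [10.9, 29.1, 4.5], "rot": [0, 0, 0]},
    {"xyz": [10.9, 29.1, 3.5], "rot": [0, 0, 0]},
  ],
)

```text
t: 4.2
tool_pos: [0.6108, 0.0317, 0.146]
orientation: [2.587, -1.778, -0.006]
force: [-0.1, 0.1, -1.1]
opening: 0.0323
```

Emit:
carry_out(
  steps=[
    {"xyz": [0, 0, 0], "rot": [0, 0, 0]},
    {"xyz": [0, 0, 0], "rot": [0, 0, 0]},
  ],
)

```text
t: 4.4
tool_pos: [0.6117, 0.0287, 0.1487]
orientation: [2.585, -1.783, -0.002]
force: [0.0, -0.0, -0.6]
opening: 0.0323
```

```bash
python3 look.py 4; python3 crop.py scene 4 215 120 90 110; python3 crop.py top 4 205 140 100 100
```

```text
4.5 [0.61273386 0.0287676  0.15025904] [-2.58536617e+00  1.78437751e+00 -1.26046438e-03] [-0.69354494 -0.15442812 -0.97205986] 0.03241063211532311
5
5
```

View pics/scene4c.png

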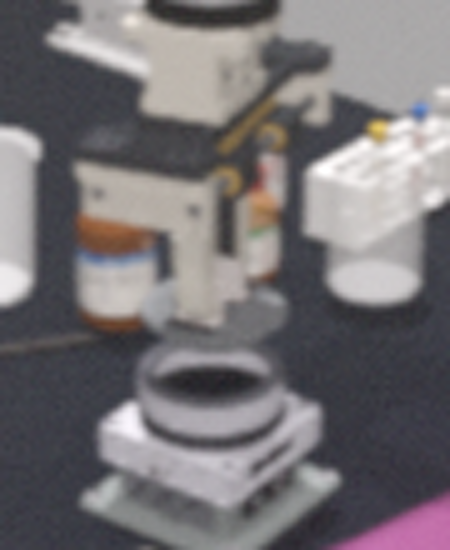

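View pics/top4c.png

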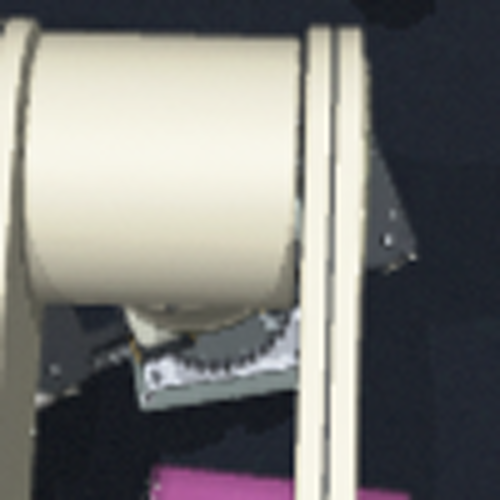

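```bash
cat >> h.py <<'E'
def circ(n,c,r,z):
    a=np.linspace(0,2*np.pi,120);return proj(n,np.c_[c[0]+r*np.cos(a),c[1]+r*np.sin(a),0*a+z])
def draw(fn,out,n,win,cs,f,side=True):
    im=cv2.imread(f"pics/{fn}.png");u0,v0,w,h=win
    o=cv2.resize(im[v0:v0+h,u0:u0+w],None,fx=f,fy=f,interpolation=cv2.INTER_CUBIC);b=o.copy()
    for c,r,z,col in cs: cv2.polylines(o,[np.round((circ(n,c,r,z)-[u0,v0]+.5)*f).astype(np.int32)],True,col,1)
    cv2.imwrite(f"pics/{out}.png",np.hstack([b,o]) if side else o)
E
python3 - <<'E'
from h import *
cs=[((.613,.0303),.042,.09,(0,255,0)),((.613,.029),.041,.131,(0,0,255)),((.613,.029),.041,.127,(255,0,255))]
draw('top4','j','top',(228,190,40,32),cs,10)
draw('scene4','k','scene',(238,170,40,45),cs,10)
E
```

```text
(no output)
```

View pics/j.png

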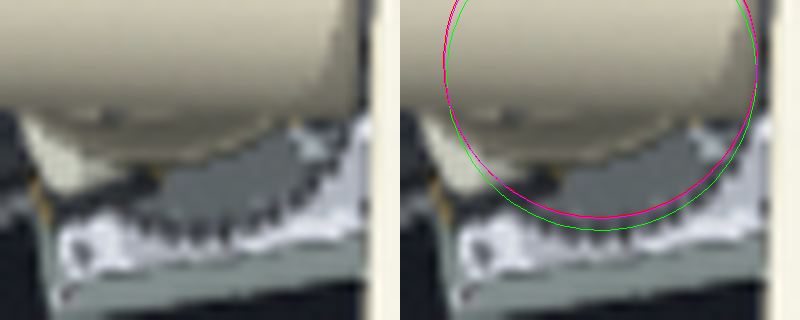

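View pics/k.png

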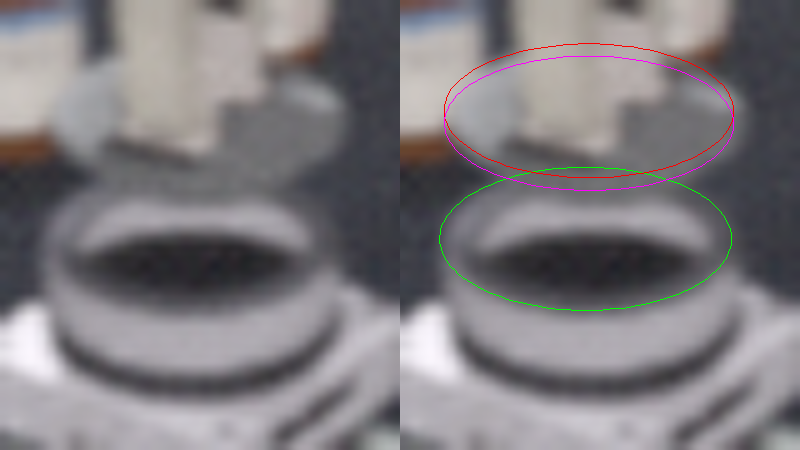

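Run:
```python
from h import *
for fn in('scene4','scene0'):
    im=cv2.imread(f"pics/{fn}.png").astype(int).sum(2)//3
    print(fn)
    for v in range(178,204): print(v,im[v,238:250],im[v,266:278])
```

```text
scene4
178 [196 198 196 194 192 188 181 176 171 167 162 161] [122 129 129 120 106  80  68  59  64  65  67  64]
179 [198 199 198 195 192 186 178 173 166 162 157 152] [125 139 148 150 142 112  78  65  68  65  63  62]
180 [196 198 196 192 185 176 174 168 162 158 156 147] [117 123 131 145 148 129  94  66  60  64  63  65]
181 [194 193 194 189 176 170 172 167 162 160 158 149] [111 112 114 122 121 113  91  72  65  68  64  66]
182 [182 184 180 170 149 153 165 165 159 156 154 146] [114 112 112 114 112 107  90  71  65  69  63  66]
183 [132 128 123 115 104 123 146 154 157 151 135 120] [113 111 112 114 112 103  84  70  65  67  69  66]
184 [ 80  80  77  73  74  91 115 137 145 133 104  88] [111 108 111 112 111  97  78  67  64  70  68  67]
185 [ 70  68  69  71  67  66  85 108 124 119 102  92] [112 111 108 109  98  83  68  66  66  67  67  61]
186 [ 58  54  60  58  56  54  62  77  94 103 103 102] [115 107  96  84  76  69  66  66  64  67  65  66]
187 [ 45  55  51  53  48  51  50  54  69  86 102 108] [106  94  81  72  67  68  64  65  65  63  62  65]
188 [ 52  46  54  52  54  53  59  65  76  93 103 109]
[... 3417 characters left out ...]
3 140 135 135 126 114  93] [122 133 135 140 146 136 100  74  70  65  61  65]
198 [ 63  62  64  75 106 133 144 139 134 133 132 125] [133 134 136 150 160 152 141 130 100  76  67  65]
199 [ 60  68  75  87 111 139 152 155 145 135 132 131] [135 143 150 158 161 171 197 206 182 144 111  84]
200 [ 71  96 141 159 147 142 157 161 163 160 152 144] [160 166 164 161 155 170 217 242 235 205 174 156]
201 [113 166 208 218 187 147 153 165 170 172 171 174] [170 172 165 158 147 159 218 250 249 231 219 215]
202 [184 218 236 232 196 141 139 160 169 173 175 176] [172 168 163 145 125 154 215 248 254 251 243 224]
203 [223 240 244 238 210 141 113 142 160 171 175 176] [167 163 147 126 111 168 226 252 254 246 226 195]
```

Run:
```python
from h import *
def ext(c,r,z):
    u=circ('scene',c,r,z)[:,0];return (u.min()+u.max())/2,np.ptp(u)
for z in(.07,.08,.09): print(ext((.613,.0305),.042,z))
for z in(.127,.131): print(ext((.613,.0293),.041,z))
c=ext((.613,.03),.041,.13)[0]
print(ext((.614,.03),.041,.13)[0]-c,ext((.613,.031),.041,.13)[0]-c)
for c in ((.613,.0305),(.617,.0305),(.613,.0345)):print(ext(c,.042,.08))
```

```text
(np.float64(255.9581912130767), np.float64(28.93734673006233))
(np.float64(255.96164504403038), np.float64(29.05941675079211))
(np.float64(255.96512792991132), np.float64(29.182521020995097))
(np.float64(256.27481324085767), np.float64(28.92188522625807))
(np.float64(256.2767699012231), np.float64(28.97172657861799))
-0.25228975709813994 -0.247372291504945
(np.float64(255.96164504403038), np.float64(29.05941675079211))
(np.float64(254.97529264859813), np.float64(29.000587936957402))
(np.float64(254.99090351418909), np.float64(29.122450686638103))
```

Run:
```python
from h import *
s=read_state();Rm=R.from_rotvec(s['orientation']).as_matrix();p=s['tool_pos'];w=s['opening']/2
im=cv2.imread("pics/scene4.png");u0,v0,W,H=235,145,45,58;f=10
o=cv2.resize(im[v0:v0+H,u0:u0+W],None,fx=f,fy=f,interpolation=cv2.INTER_CUBIC)
b=o.copy()
for a,col in((-w,(0,255,0)),(-w-.0175,(0,0,255)),(w,(255,255,0))):
    q=np.array([p+Rm@[a,c,d] for c,d in((-.0075,.017),(.0075,.017),(.0075,-.03),(-.0075,-.03))])
    cv2.polylines(o,[np.round((proj('scene',q)-[u0,v0]+.5)*f).astype(np.int32)],True,col,1)
o=np.hstack([b,o])[:, :]
cv2.imwrite("pics/l.png",cv2.resize(o,None,fx=.88,fy=.88))
```

```text
(no output)
```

View pics/l.png

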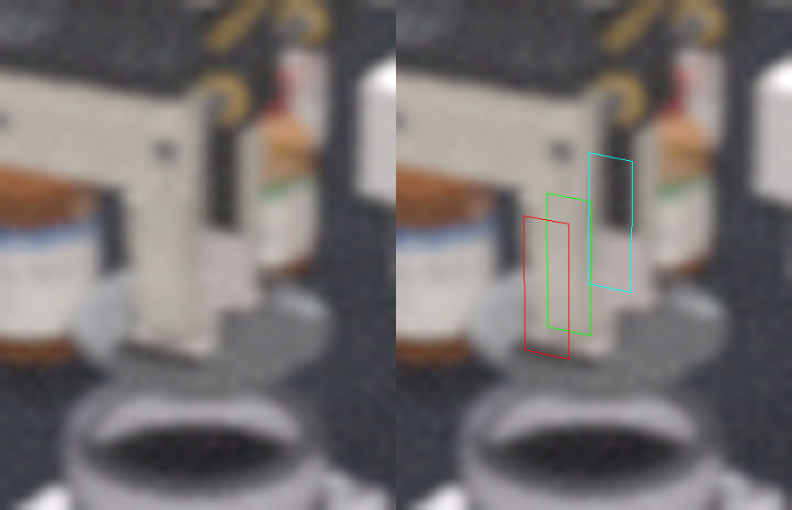

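Run:
```python
from h import *
A=cv2.imread("pics/scene4.png").astype(int).sum(2)//3;B=cv2.imread("pics/scene0.png").astype(int).sum(2)//3
for u in (250,253,256,259,262,265): print(u,'cap',list(zip(range(182,192),A[182:192,u])));print('  lens',list(zip(range(183,204),B[183:204,u])))
def vv(c,r,z):
    q=circ('scene',c,r,z);return q[:,1].min(),q[:,1].max()
print('rim out',vv((.613,.0305),.042,.09),'in',vv((.613,.0305),.033,.09),'in low',vv((.613,.0305),.033,.086))
print('cap',vv((.6127,.0293),.041,.131),vv((.6127,.0293),.041,.127))
print(vv((.6147,.0293),.041,.127),vv((.6127,.0313),.041,.127))
```

```text
250 cap [(182, np.int64(154)), (183, np.int64(132)), (184, np.int64(85)), (185, np.int64(86)), (186, np.int64(99)), (187, np.int64(106)), (188, np.int64(104)), (189, np.int64(117)), (190, np.int64(145)), (191, np.int64(166))]
  lens [(183, np.int64(64)), (184, np.int64(62)), (185, np.int64(65)), (186, np.int64(73)), (187, np.int64(107)), (188, np.int64(129)), (189, np.int64(130)), (190, np.int64(148)), (191, np.int64(163)), (192, np.int64(161)), (193, np.int64(131)), (194, np.int64(82)), (195, np.int64(51)), (196, np.int64(54)), (197, np.int64(77)), (198, np.int64(111)), (199, np.int64(128)), (200, np.int64(139)), (201, np.int64(171)), (202, np.int64(178)), (203, np.int64(177))]
253 cap [(182, np.int64(156)), (183, np.int64(142)), (184, np.int64(112)), (185, np.int64(85)), (186, np.int64(89)), (187, np.int64(105)), (188, np.int64(110)), (189, np.int64(120)), (190, np.int64(146)), (191, np.int64(167))]
  lens [(183, np.int64(61)), (184, np.int64(64)), (185, np.int64(68)), (186, np.int64(96)), (187, np.int64(131)), (188, np.int64(137)), (189, np.int64(148)), (190, np.int64(166)), (191,
[... 2801 characters left out ...]
p.int64(149)), (194, np.int64(102)), (195, np.int64(68)), (196, np.int64(70)), (197, np.int64(98)), (198, np.int64(130)), (199, np.int64(131)), (200, np.int64(147)), (201, np.int64(167)), (202, np.int64(173)), (203, np.int64(173))]
rim out (np.float64(186.21137152044008), np.float64(200.50360597545537)) in (np.float64(187.6594864686727), np.float64(198.88491016504784)) in low (np.float64(188.848895721825), np.float64(200.11464999075244))
cap (np.float64(173.9012052847759), np.float64(187.3007522588126)) (np.float64(175.12635842558663), np.float64(188.5804686652294))
(np.float64(174.9100346536108), np.float64(188.3357944277299)) (np.float64(175.34628798016234), np.float64(188.82962156469014))
```

Emit:
carry_out(
  steps=[
    {"xyz": [0.12, 0.2, -0.8], "rot": [0, 0, 0]},
    {"xyz": [0.12, 0.2, -1.6], "rot": [0, 0, 0]},
    {"xyz": [0.12, 0.2, -2.2], "rot": [0, 0, 0]},
    {"xyz": [0.12, 0.2, -2.2], "rot": [0, 0, 0]},
    {"xyz": [0.12, 0.2, -2.2], "rot": [0, 0, 0]},
  ],
)

```text
t: 5.0
tool_pos: [0.6135, 0.0322, 0.1272]
orientation: [2.587, -1.782, -0.001]
force: [0.4, -0.4, -0.4]
opening: 0.0326
```

Emit:
carry_out(
  steps=[
    {"xyz": [0, 0, -0.2], "rot": [0, 0, 0]},
    {"xyz": [0, 0, -0.3], "rot": [0, 0, 0]},
    {"xyz": [0, 0, -0.3], "rot": [0, 0, 0]},
  ],
)

```text
t: 5.3
tool_pos: [0.6138, 0.0323, 0.1246]
orientation: [-2.587, 1.782, -0.0]
force: [-0.6, 0.8, -1.2]
opening: 0.0328
```

```bash
python3 look.py 5;  python3 - <<'E'
from h import *
im=cv2.imread("pics/scene5.png").astype(int).sum(2)//3
for v in range(183,200): print(v,im[v,238:250],im[v,264:276])
E
python3 crop.py scene 5 230 150 60 70
```

```text
5.4 [0.61384343 0.03222449 0.12477513] [-2.58709890e+00  1.78206921e+00 -2.79843214e-04] [-0.88420301 -0.15294574 -0.25389893] 0.03257712052813215
183 [131 128 123 112  93  79  73  78  99 130 165 181] [94 83 77 70 67 63 65 62 64 65 69 63]
184 [ 81  80  80  78  77  82 102 120 144 162 181 188] [100 100  94  85  76  71  65  67  65  65  67  69]
185 [ 69  71  68  72  83 111 143 162 165 165 171 178] [108 115 114 104  99  88  73  66  62  66  68  63]
186 [ 56  56  59  76 109 145 167 171 165 162 164 173] [124 125 125 128 128 117  85  73  65  65  67  67]
187 [ 50  52  60  86 135 162 170 167 161 159 162 169] [117 123 132 146 149 137 106  75  70  66  63  66]
188 [ 51  56  63  98 144 165 167 162 159 157 159 162] [108 113 121 129 138 136 105  80  65  67  65  67]
189 [ 53  57  63 104 148 165 162 160 157 153 146 151] [108 112 113 115 121 119 103  77  64  66  68  63]
190 [ 53  57  59  93 136 161 164 158 153 140 123 134] [114 112 111 113 113 113 103  80  67  66  66  66]
191 [ 62  61  66  80 115 147 158 154 136 109  94 116] [113 114 110 113 114 108  94  76  65  63  66  60]
192 [ 62  67  64  77 100 128 145 141 117  89  77  82] [114 108 111 113 109 102  88  77  65  64  61  59]
193 [ 66  64  66  66  78  99 116 124 118 102  92  89] [109 110 112 115 108  97  88  75  64  60  61  60]
194 [ 67  64  69  66  77  81  86 105 106 101  99  98] [105 105 103 116 118  94  89  78  67  57  60  58]
195 [ 67  65  65  70  83  93  83  86  92  94 103 106] [102  90  78  86  94  94  93  87  70  63  56  61]
196 [ 67  68  64  76  91 103  92  80  80  77  90  97] [ 78  62  60  75  88  97 107 101  81  63  58  58]
197 [ 66  66  66  71  98 118 109  94  82  76  77  80] [ 61  64  67  86  99 118 136 127  91  70  65  59]
198 [ 63  62  65  75 105 130 135 121 102  88  82  77] [ 74  83  90 104 121 140 152 139 112  90  73  62]
199 [ 64  66  75  91 109 136 145 144 133 115 101  92] [ 96 108 124 134 149 154 158 150 142 134 117  95]
8
```

View pics/scene5c.png

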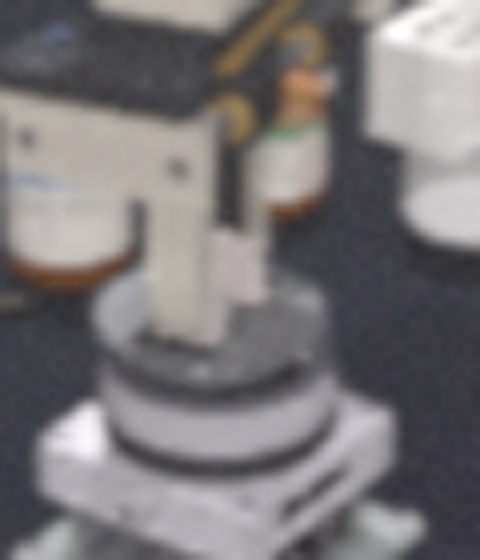

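Emit:
carry_out(
  steps=[
    {"xyz": [-0.08, -0.12, 0.3], "rot": [0, 0, 0]},
    {"xyz": [-0.08, -0.12, 0.3], "rot": [0, 0, 0]},
    {"xyz": [-0.08, -0.12, 0.3], "rot": [0, 0, 0]},
    {"xyz": [-0.08, -0.12, 0.3], "rot": [0, 0, 0]},
  ],
)

```text
t: 5.8
tool_pos: [0.613, 0.031, 0.1277]
orientation: [-2.587, 1.782, -0.0]
force: [0.4, 0.3, -1.5]
opening: 0.0328
```

```bash
python3 look.py 6;  python3 - <<'E'
from h import *
im=cv2.imread("pics/scene6.png").astype(int).sum(2)//3
for v in range(184,197): print(v,im[v,238:250],im[v,264:276])
E
python3 crop.py top 6 228 180 45 40
```

```text
5.9 [0.61291825 0.03099971 0.12758267] [ 2.58708872e+00 -1.78216211e+00 -1.73015013e-04] [ 0.01368295  0.32750779 -0.93456242] 0.03278519932773331
184 [ 80  80  81  76  78  93 121 144 159 161 161 166] [106 100 106 106  99  84  71  67  64  63  64  63]
185 [ 66  70  71  68  86 123 151 165 166 162 158 165] [115 108 121 128 126 114  91  74  64  68  65  67]
186 [ 59  58  60  72 107 145 164 167 162 159 158 160] [106 112 131 145 147 139 112  84  64  69  61  62]
187 [ 53  52  57  77 122 157 166 162 160 157 153 156] [104 109 119 125 127 123 107  85  67  68  61  65]
188 [ 52  50  56  85 132 163 169 162 156 155 148 145] [109 112 113 114 113 110 104  86  70  65  67  66]
189 [ 51  46  57  77 125 158 168 162 154 147 139 128] [113 112 112 112 112 114 110  90  68  61  64  63]
190 [ 59  57  55  71 101 132 151 156 146 131 108  97] [113 113 113 110 115 119 111  85  65  63  66  63]
191 [ 66  64  62  68  80 109 131 140 133 109  85  77] [113 110 112 112 114 112  97  82  64  59  64  62]
192 [ 67  59  62  70  79  91 105 117 120 104  97  89] [114 116 114 117 113 107  98  83  71  61  59  57]
193 [ 64  65  65  66  82  92  91 105 115 108 104 102] [111 117 118 123 116 101  98  95  76  64  61  60]
194 [ 66  65  65  69  85  95  91 105 115 108 105 110] [104 101 110 122 118  99  91  87  68  60  61  60]
195 [67 64 65 72 89 94 89 89 92 79 80 94] [85 72 75 92 95 92 92 83 71 60 60 60]
196 [ 63  62  64  74  92 103  93  84  71  60  58  65] [ 55  52  56  74  83  94 105 104  78  62  61  60]
14
```

View pics/top6c.png

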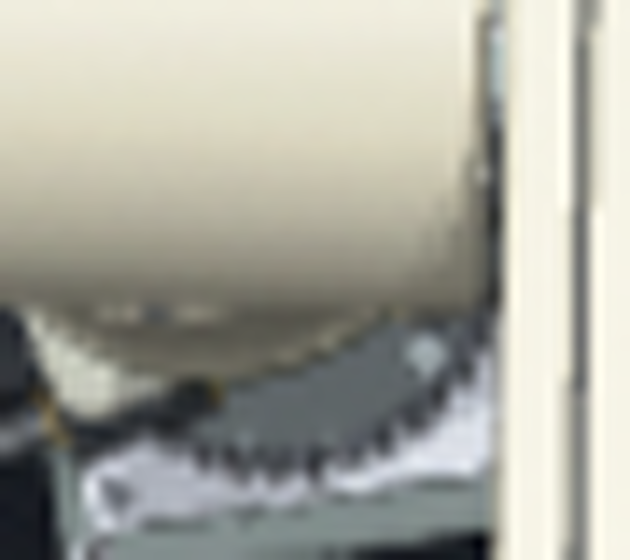

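Emit:
carry_out(
  steps=[
    {"xyz": [-0.03, -0.04, -0.2], "rot": [0, 0, 0]},
    {"xyz": [-0.03, -0.04, -0.4], "rot": [0, 0, 0]},
    {"xyz": [-0.03, -0.04, -0.5], "rot": [0, 0, 0]},
    {"xyz": [-0.03, -0.04, -0.5], "rot": [0, 0, 0]},
  ],
)

```text
t: 6.3
tool_pos: [0.6124, 0.0306, 0.1222]
orientation: [2.587, -1.782, -0.001]
force: [0.0, 0.1, -1.6]
opening: 0.0329
```

Emit:
carry_out(
  steps=[
    {"xyz": [0, 0, -0.1], "rot": [0, 0, 0]},
    {"xyz": [0, 0, -0.2], "rot": [0, 0, 0]},
    {"xyz": [0, 0, -0.2], "rot": [0, 0, 0]},
  ],
)

```text
t: 6.6
tool_pos: [0.6126, 0.0306, 0.1205]
orientation: [2.587, -1.782, -0.0]
force: [0.6, 0.3, -0.7]
opening: 0.0328
```

Emit:
carry_out(
  steps=[
    {"xyz": [0, 0, -0.15], "rot": [0, 0, 0]},
    {"xyz": [0, 0, -0.3], "rot": [0, 0, 0]},
    {"xyz": [0, 0, -0.3], "rot": [0, 0, 0]},
    {"xyz": [0, 0, -0.3], "rot": [0, 0, 0]},
  ],
)

```text
t: 7.0
tool_pos: [0.6126, 0.0306, 0.1175]
orientation: [2.587, -1.782, -0.0]
force: [0.2, 0.1, -0.2]
opening: 0.0329
```

```bash
python3 look.py 7; python3 crop.py scene 7 230 150 60 70
```

```text
7.1 [0.61272554 0.03060319 0.11770555] [-2.58709514e+00  1.78217678e+00 -1.39052072e-04] [ 0.35381526 -0.73138185 -0.84419144] 0.032656728175101596
8
```

View pics/scene7c.png

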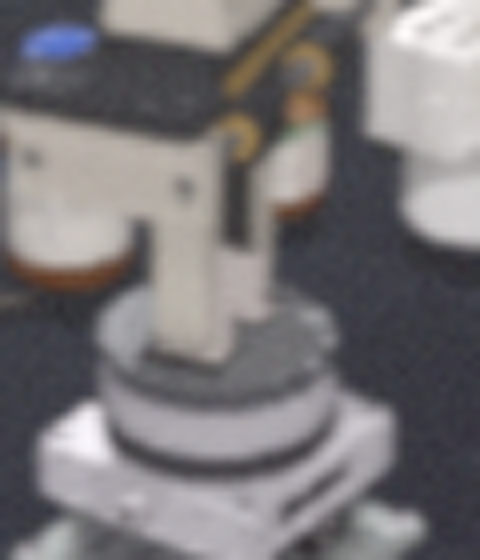

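Emit:
carry_out(
  steps=[
    {"xyz": [0, 0, -0.15], "rot": [0, 0, 0]},
    {"xyz": [0, 0, -0.3], "rot": [0, 0, 0]},
    {"xyz": [0, 0, -0.4], "rot": [0, 0, 0]},
    {"xyz": [0, 0, -0.4], "rot": [0, 0, 0]},
    {"xyz": [0, 0, -0.4], "rot": [0, 0, 0]},
  ],
)

```text
t: 7.6
tool_pos: [0.6126, 0.0306, 0.1135]
orientation: [2.587, -1.782, -0.0]
force: [-0.0, 0.5, -1.0]
opening: 0.0328
```

Emit:
carry_out(
  steps=[
    {"xyz": [0, 0, -0.1], "rot": [0, 0, 0]},
    {"xyz": [0, 0, -0.1], "rot": [0, 0, 0]},
  ],
)

```text
t: 7.8
tool_pos: [0.6129, 0.0306, 0.113]
orientation: [-2.587, 1.782, -0.001]
force: [-0.3, -0.0, 1.5]
opening: 0.0324
```

Contact begins at TCP z ≈ 0.113, as expected for seating. I press slightly more.

Emit:
carry_out(
  steps=[
    {"xyz": [0, 0, -0.05], "rot": [0, 0, 0]},
    {"xyz": [0, 0, -0.1], "rot": [0, 0, 0]},
    {"xyz": [0, 0, -0.1], "rot": [0, 0, 0]},
  ],
)

```text
t: 8.1
tool_pos: [0.613, 0.0306, 0.1129]
orientation: [-2.587, 1.782, -0.001]
force: [-5.3, 0.2, 8.0]
opening: 0.0323
```

```bash
python3 look.py 8; python3 crop.py scene 8 230 150 60 70
```

```text
8.2 [0.6129875  0.03061372 0.11292277] [-2.58678361e+00  1.78193169e+00 -1.18300182e-03] [-3.53297482  0.45631154  8.04269747] 0.0327909009718709
8
```

View pics/scene8c.png

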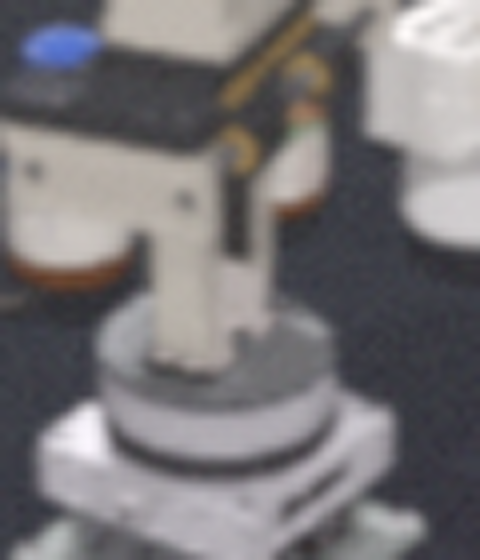

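Emit:
carry_out(
  steps=[
    {"xyz": [0, 0, 0], "rot": [0, 0, 0]},
    {"xyz": [0, 0, 0], "rot": [0, 0, 0]},
    {"xyz": [0, 0, 0], "rot": [0, 0, 0]},
    {"xyz": [0, 0, 0], "rot": [0, 0, 0]},
    {"xyz": [0, 0, 0], "rot": [0, 0, 0]},
  ],
  grip=0.75,
)

```text
t: 8.7
tool_pos: [0.6125, 0.0307, 0.1113]
orientation: [2.587, -1.782, -0.001]
force: [-0.5, 1.6, 0.5]
opening: 0.0675
```

Emit:
carry_out(
  steps=[
    {"xyz": [0, 0, 1], "rot": [0, 0, 0]},
    {"xyz": [0, 0, 3], "rot": [0, 0, 0]},
    {"xyz": [0, 0, 6], "rot": [0, 0, 0]},
    {"xyz": [0, 0, 9], "rot": [0, 0, 0]},
    {"xyz": [0, 0, 9], "rot": [0, 0, 0]},
  ],
)

```text
t: 9.2
tool_pos: [0.6156, 0.0305, 0.2081]
orientation: [-2.583, 1.779, -0.012]
force: [0.1, -0.4, 0.8]
opening: 0.0696
```

```bash
python3 look.py 9; python3 crop.py scene 9 230 150 60 70
```

```text
9.3 [0.6134328  0.03053935 0.20321587] [-2.5859742   1.78148866 -0.00349815] [ 0.11323524  0.65761969 -0.79377117] 0.06973259704939522
8
```

View pics/scene9c.png

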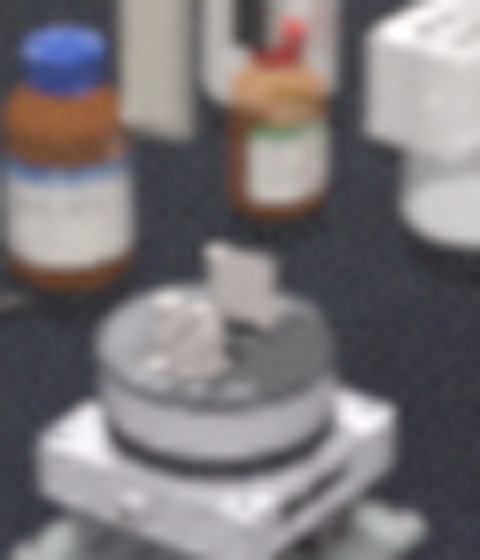

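Emit:
carry_out(
  steps=[
    {"xyz": [-1, 2, 0], "rot": [0, 0, 8]},
    {"xyz": [-2, 5, 0], "rot": [0, 0, 16]},
    {"xyz": [-3, 8, 0], "rot": [0, 0, 24]},
    {"xyz": [-4, 11, 0], "rot": [0, 0, 32]},
    {"xyz": [-5, 14, 0], "rot": [0, 0, 40]},
    {"xyz": [-6, 17, 0], "rot": [0, 0, 48]},
    {"xyz": [-7, 20, 0], "rot": [0, 0, 56]},
    {"xyz": [-8, 23, 0], "rot": [0, 0, 64]},
    {"xyz": [-9, 26, 0], "rot": [0, 0, 72]},
    {"xyz": [-10.5, 29.1, 0], "rot": [0, 0, 80]},
  ],
  grip=0.5,
)

```text
t: 10.3
tool_pos: [0.5066, 0.3222, 0.1999]
orientation: [3.126, 0.306, -0.004]
force: [-0.6, -0.2, 0.4]
opening: 0.0464
```

Emit:
carry_out(
  steps=[
    {"xyz": [0, 0, -1], "rot": [0, 0, 8]},
    {"xyz": [0, 0, -2], "rot": [0, 0, 16]},
    {"xyz": [0, 0, -4], "rot": [0, 0, 24]},
    {"xyz": [0, 0, -6], "rot": [0, 0, 32]},
    {"xyz": [0, 0, -8], "rot": [0, 0, 40]},
    {"xyz": [0, 0, -10], "rot": [0, 0, 48.4]},
    {"xyz": [0, 0, -11], "rot": [0, 0, 48.4]},
    {"xyz": [0, 0, -11], "rot": [0, 0, 48.4]},
    {"xyz": [0, 0, -11], "rot": [0, 0, 48.4]},
  ],
)

```text
t: 11.2
tool_pos: [0.5076, 0.3216, 0.0917]
orientation: [-2.733, -1.549, 0.001]
force: [0.4, 0.8, 0.5]
opening: 0.0463
```

```bash
python3 look.py 10; python3 crop.py scene 10 165 210 85 90
python3 - <<'E'
from h import *
s=read_state();Rm=R.from_rotvec(s['orientation']).as_matrix();print(np.round(Rm,3))
p=s['tool_pos'];w=s['opening']/2
for a in(-w,w):print(proj('scene',p+Rm@[a,0,.017]))
print(proj('scene',pose((.5303,.3083,-.535),np.array([[-.026,0,.036]]))))
E
```

```text
11.3 [0.50841473 0.32196288 0.09290654] [2.73222195 1.55057174 0.00286667] [ 0.68624299  0.3829514  -0.45367648] 0.046713541599305235
6
[[ 0.513  0.859  0.002]
 [ 0.859 -0.513  0.001]
 [ 0.002  0.001 -1.   ]]
[[209.63720444 256.95003799]]
[[189.26460671 260.19721413]]
[[200.94562062 272.09203243]]
```

View pics/scene10c.png

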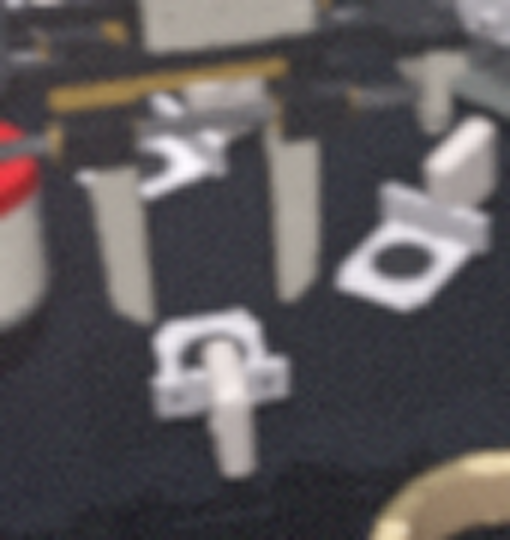

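Emit:
carry_out(
  steps=[
    {"xyz": [0, 0, -2.5], "rot": [0, 0, 0]},
    {"xyz": [0, 0, -5], "rot": [0, 0, 0]},
    {"xyz": [0, 0, -6.5], "rot": [0, 0, 0]},
    {"xyz": [0, 0, -7], "rot": [0, 0, 0]},
    {"xyz": [0, 0, -7], "rot": [0, 0, 0]},
    {"xyz": [0, 0, -7], "rot": [0, 0, 0]},
  ],
)

```text
t: 11.9
tool_pos: [0.5086, 0.3221, 0.023]
orientation: [2.731, 1.553, 0.003]
force: [0.4, 0.8, 0.5]
opening: 0.0467
```

Emit:
carry_out(
  steps=[
    {"xyz": [0, 0, 0], "rot": [0, 0, 0]},
    {"xyz": [0, 0, 0], "rot": [0, 0, 0]},
    {"xyz": [0, 0, 0], "rot": [0, 0, 0]},
    {"xyz": [0, 0, 0], "rot": [0, 0, 0]},
    {"xyz": [0, 0, 0], "rot": [0, 0, 0]},
    {"xyz": [0, 0, 0], "rot": [0, 0, 0]},
  ],
  grip=0,
  force=25,
)

```text
t: 12.5
tool_pos: [0.5077, 0.3216, 0.0218]
orientation: [2.731, 1.554, 0.0]
force: [-0.9, -0.4, 1.6]
opening: 0.012
```

```bash
python3 look.py 11; python3 crop.py scene 11 165 210 85 90
```

```text
12.6 [0.50773408 0.32163864 0.02177067] [2.73057974e+00 1.55355239e+00 1.54636376e-04] [-0.83621468 -1.16366464  1.29920328] 0.011849241775321106
6
```

View pics/scene11c.png

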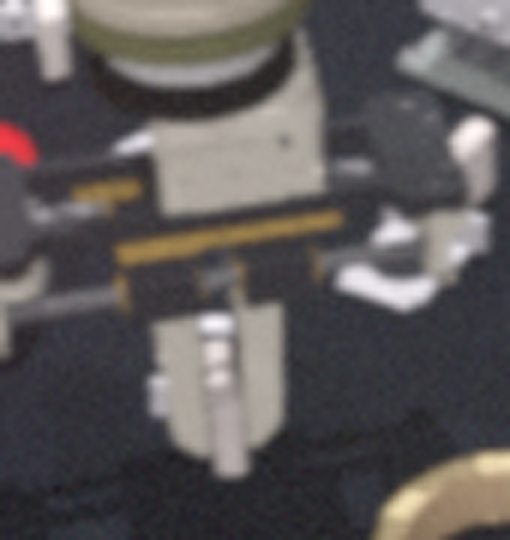

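Emit:
carry_out(
  steps=[
    {"xyz": [0, 0, 2], "rot": [0, 0, 0]},
    {"xyz": [0, 0, 5], "rot": [0, 0, 0]},
    {"xyz": [0, -2, 8], "rot": [0, 0, 5]},
    {"xyz": [-0.5, -6, 9], "rot": [0, 0, 12]},
    {"xyz": [-1, -10, 9], "rot": [0, 0, 19]},
    {"xyz": [-2, -14, 9], "rot": [0, 0, 26]},
    {"xyz": [-2.5, -18, 9], "rot": [0, 0, 33]},
    {"xyz": [-3.1, -22, 9], "rot": [0, 0, 39]},
    {"xyz": [-3.1, -26, 9], "rot": [0, 0, 39]},
    {"xyz": [-3.1, -29.5, 8], "rot": [0, 0, 39]},
  ],
)

```text
t: 13.6
tool_pos: [0.4773, 0.0248, 0.1028]
orientation: [2.054, 2.374, 0.003]
force: [1.0, 0.3, -1.5]
opening: 0.0118
```

Emit:
carry_out(
  steps=[
    {"xyz": [0, -1.55, -1], "rot": [0, 0, 0]},
    {"xyz": [0, -1.55, -3], "rot": [0, 0, 0]},
    {"xyz": [0, -1.55, -3.8], "rot": [0, 0, 0]},
    {"xyz": [0, -1.55, -3.8], "rot": [0, 0, 0]},
    {"xyz": [0, -1.55, -3.8], "rot": [0, 0, 0]},
  ],
)

```text
t: 14.1
tool_pos: [0.4767, 0.0115, 0.0639]
orientation: [-2.054, -2.377, 0.0]
force: [0.3, 0.9, -1.2]
opening: 0.0119
```

```bash
python3 look.py 12; python3 crop.py scene 12 225 165 85 80;python3 crop.py top 12 200 150 110 110
python3 - <<'E'
from h import *
s=read_state();o=s['orientation'];print(2*np.arctan2(o[1],o[0])-np.pi/2)
E
```

```text
14.2 [0.4773588  0.01153767 0.06454237] [2.05361500e+00 2.37607948e+00 1.25466710e-03] [-0.52804869  0.50528812  0.01142357] 0.012048446978361832
7
5
0.1453358358987995
```

View pics/scene12c.png

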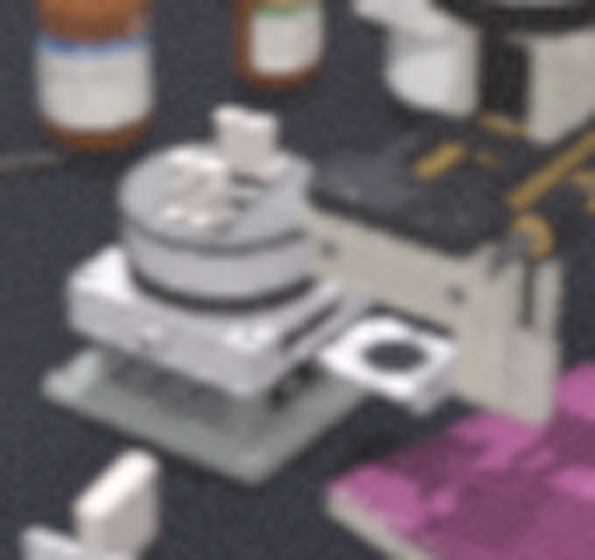

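View pics/top12c.png

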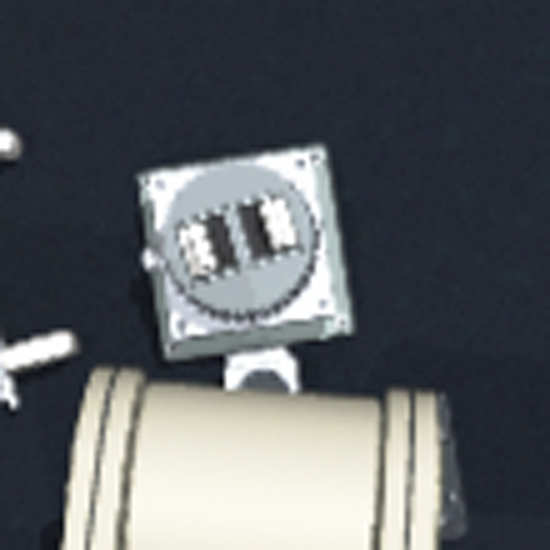

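Run:
```python
from h import *
s=read_state();a=.1453
c=np.array([np.cos(a),np.sin(a)])
p=s['tool_pos'][:2]+.026*c
im=read_camera('top')
overlay(im,'top',[('holder',(p[0],p[1],a),.0425),('camera',(.6128,.0306,.144),0)],'n',(220,165,55,70),8)
im=read_camera('scene')
overlay(im,'scene',[('holder',(p[0],p[1],a),.0425),('camera',(.6128,.0306,.144),0)],'o',(228,180,75,60),8)
```

```text
(no output)
```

View pics/n.png

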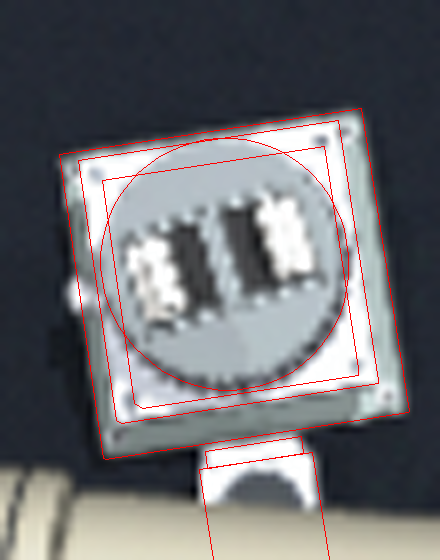

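View pics/o.png

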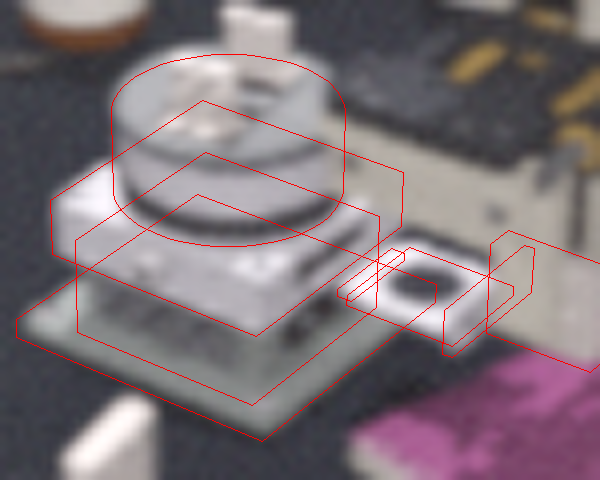

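```bash
cat > zo.py <<'E'
from h import *
import sys
tag=sys.argv[1];dz=float(sys.argv[2])
s=read_state();o=s['orientation'];a=(2*np.arctan2(o[1],o[0])-np.pi/2+np.pi/2)%np.pi-np.pi/2
c=np.array([np.cos(a),np.sin(a)])
p=s['tool_pos'][:2]+.026*c
im=read_camera('scene');print(a,p,s['tool_pos'])
overlay(im,'scene',[('holder',(p[0],p[1],a),s['tool_pos'][2]-.0218+dz)],tag,(255,195,48,38),16)
overlay(im,'scene',[],tag+'b',(255,195,48,38),16)
E
python3 zo.py p 0
```

```text
0.14521247044518648 [0.50309997 0.01517928] [0.47737361 0.01141701 0.06453366]
```

View pics/p.png

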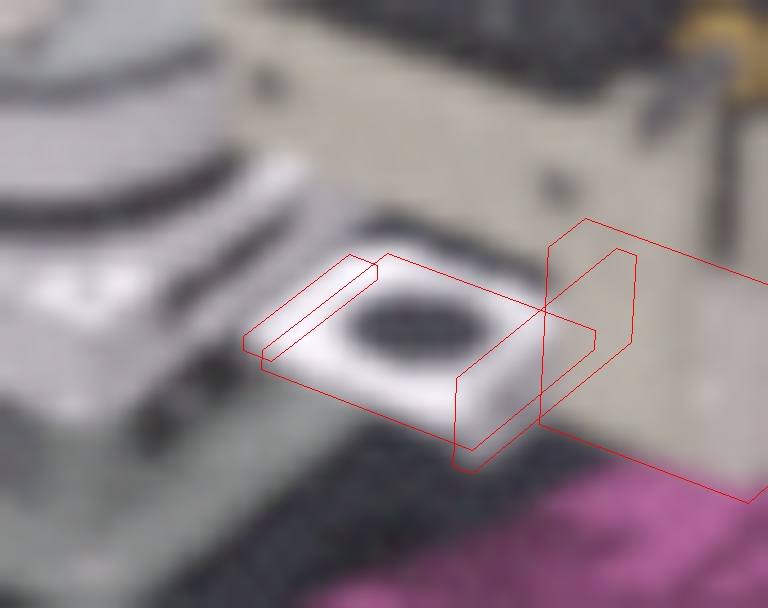

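View pics/pb.png

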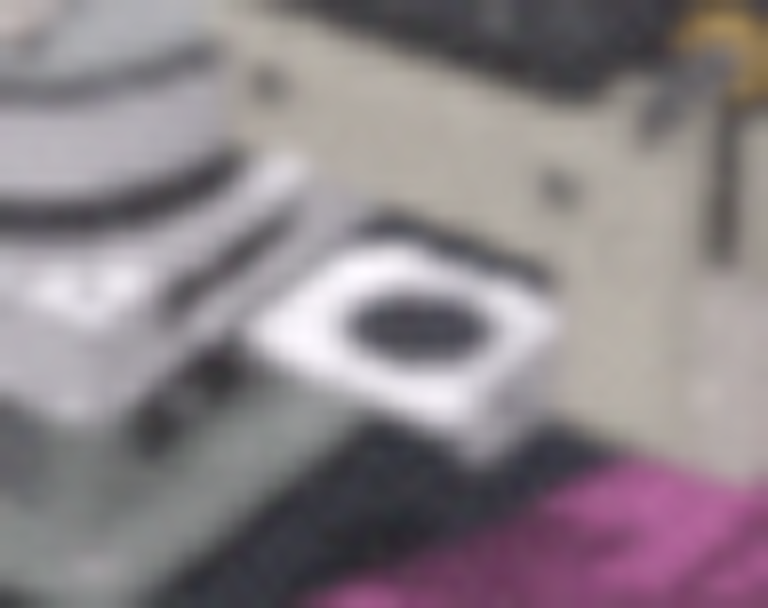

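Emit:
carry_out(
  steps=[
    {"xyz": [0.5, 0.03, 0], "rot": [0, 0, 0]},
    {"xyz": [1.0, 0.1, 0], "rot": [0, 0, 0]},
    {"xyz": [1.5, 0.17, 0], "rot": [0, 0, 0]},
    {"xyz": [2.0, 0.24, 0], "rot": [0, 0, 0]},
    {"xyz": [2.5, 0.31, 0], "rot": [0, 0, 0]},
    {"xyz": [2.5, 0.31, 0], "rot": [0, 0, 0]},
  ],
)

```text
t: 14.95
tool_pos: [0.5024, 0.0143, 0.0637]
orientation: [2.055, 2.376, 0.0]
force: [-0.4, 0.3, -0.5]
opening: 0.0121
```

```bash
python3 zo.py q 0
```

```text
0.14447411058415205 [0.52811476 0.01799867] [0.50238563 0.01425539 0.063683  ]
```

View pics/qb.png

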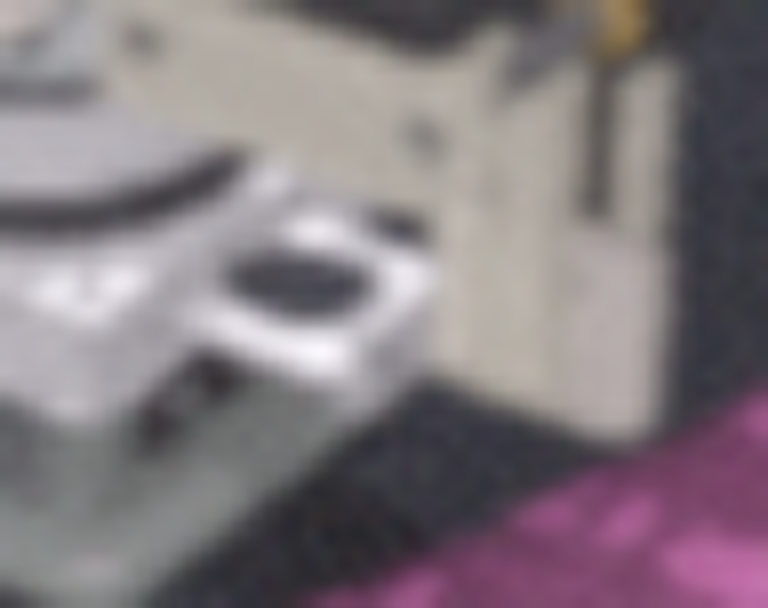

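Emit:
carry_out(
  steps=[
    {"xyz": [0.5, 0.08, 0], "rot": [0, 0, 0]},
    {"xyz": [1.0, 0.16, 0], "rot": [0, 0, 0]},
    {"xyz": [1.5, 0.23, 0], "rot": [0, 0, 0]},
    {"xyz": [2.0, 0.31, 0], "rot": [0, 0, 0]},
    {"xyz": [2.5, 0.38, 0], "rot": [0, 0, 0]},
    {"xyz": [3.0, 0.46, 0], "rot": [0, 0, 0]},
    {"xyz": [3.0, 0.46, 0], "rot": [0, 0, 0]},
  ],
)

```text
t: 15.7
tool_pos: [0.5324, 0.0189, 0.0637]
orientation: [2.055, 2.376, 0.0]
force: [0.1, 0.1, -0.8]
opening: 0.0117
```

Emit:
carry_out(
  steps=[
    {"xyz": [0.3, 0.05, 0], "rot": [0, 0, 0]},
    {"xyz": [0.6, 0.09, 0], "rot": [0, 0, 0]},
    {"xyz": [0.7, 0.1, 0], "rot": [0, 0, 0]},
    {"xyz": [0.7, 0.1, 0], "rot": [0, 0, 0]},
  ],
)

```text
t: 16.1
tool_pos: [0.5388, 0.0198, 0.0637]
orientation: [2.055, 2.376, 0.0]
force: [0.1, 0.8, -1.4]
opening: 0.0119
```

Nearly home and no contact yet; I continue in small steps.

Emit:
carry_out(
  steps=[
    {"xyz": [0.1, 0.01, 0], "rot": [0, 0, 0]},
    {"xyz": [0.2, 0.03, 0], "rot": [0, 0, 0]},
    {"xyz": [0.2, 0.03, 0], "rot": [0, 0, 0]},
  ],
)

```text
t: 16.4
tool_pos: [0.5406, 0.0201, 0.0636]
orientation: [-2.055, -2.376, 0.0]
force: [-0.2, 0.5, -0.7]
opening: 0.0119
```

Emit:
carry_out(
  steps=[
    {"xyz": [0.1, 0.01, 0], "rot": [0, 0, 0]},
    {"xyz": [0.15, 0.02, 0], "rot": [0, 0, 0]},
    {"xyz": [0.15, 0.02, 0], "rot": [0, 0, 0]},
  ],
)

```text
t: 16.7
tool_pos: [0.5407, 0.0202, 0.063]
orientation: [-2.054, -2.374, 0.004]
force: [-5.9, -1.0, 1.6]
opening: 0.0118
```

```bash
python3 zo.py r 0
```

```text
0.14458284978290514 [0.56641322 0.02391939] [0.5406845  0.02017332 0.06298337]
```

View pics/rb.png

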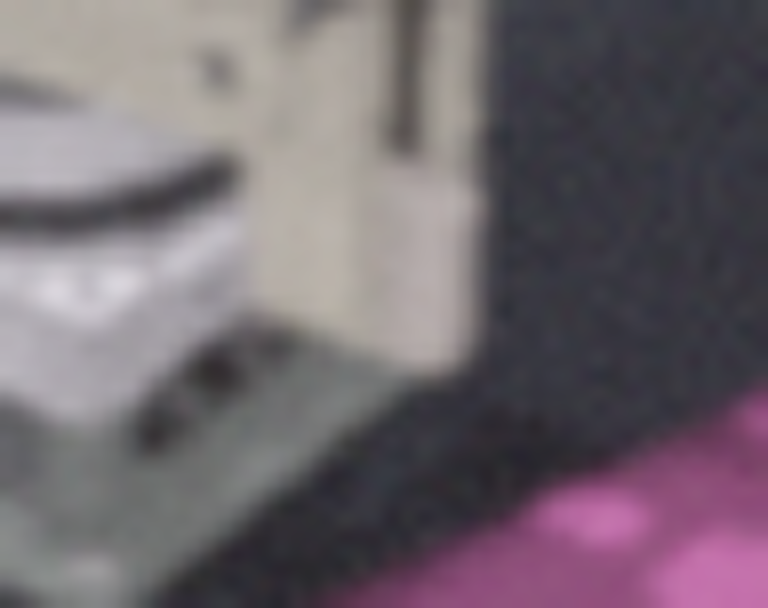

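Emit:
carry_out(
  steps=[
    {"xyz": [0.05, 0, -0.1], "rot": [0, 0, 0]},
    {"xyz": [0.05, 0, -0.15], "rot": [0, 0, 0]},
    {"xyz": [0.05, 0, -0.15], "rot": [0, 0, 0]},
  ],
)

```text
t: 17.05
tool_pos: [0.5408, 0.0202, 0.0618]
orientation: [-2.053, -2.374, 0.005]
force: [-11.3, -1.3, 5.2]
opening: 0.0119
```

Emit:
carry_out(
  steps=[
    {"xyz": [0, 0, 0], "rot": [0, 0, 0]},
    {"xyz": [0, 0, 0], "rot": [0, 0, 0]},
    {"xyz": [0, 0, 0], "rot": [0, 0, 0]},
    {"xyz": [0, 0, 0], "rot": [0, 0, 0]},
    {"xyz": [0, 0, 0], "rot": [0, 0, 0]},
  ],
  grip=0.5,
)

```text
t: 17.55
tool_pos: [0.5428, 0.0203, 0.0622]
orientation: [2.055, 2.376, 0.0]
force: [-1.2, 0.2, 0.2]
opening: 0.045
```

Emit:
carry_out(
  steps=[
    {"xyz": [-0.3, 0, 0.5], "rot": [0, 0, 0]},
    {"xyz": [-0.3, 0, 2], "rot": [0, 0, 0]},
    {"xyz": [-0.3, 0, 5], "rot": [0, 0, 0]},
    {"xyz": [-0.3, 0, 9], "rot": [0, 0, 0]},
    {"xyz": [-1, 5, 13], "rot": [0, 0, 0]},
    {"xyz": [-3, 10, 13], "rot": [0, 0, 0]},
    {"xyz": [-5, 15, 13], "rot": [0, 0, 0]},
    {"xyz": [-7, 20, 13], "rot": [0, 0, 0]},
    {"xyz": [-9, 25, 13], "rot": [0, 0, 0]},
    {"xyz": [-9, 25, 13], "rot": [0, 0, 0]},
  ],
)

```text
t: 18.55
tool_pos: [0.4512, 0.2735, 0.194]
orientation: [-2.053, -2.378, -0.004]
force: [-0.1, -0.7, -0.0]
opening: 0.0468
```

```bash
python3 look.py 13; python3 crop.py scene 13 225 165 85 80;python3 - <<'E'
from h import *
im=cv2.imread('pics/top13.png')[:,:,::-1]
a=.144;c=np.array([np.cos(a),np.sin(a)]);p=np.array([.6128,.0306])-.046*c
overlay(im,'top',[('holder',(p[0],p[1],a),.040),('camera',(.6128,.0306,.144),0),('cap',(.6128,.0306,.366),.078)],'n2',(220,165,55,70),8)
im=im[165:235,220:275,::-1];cv2.imwrite('pics/n3.png',np.hstack([cv2.imread('pics/n2.png')[:560],cv2.resize(im,None,fx=8,fy=8,interpolation=cv2.INTER_CUBIC)])[:,:800])
E
```

```text
18.65 [0.45128441 0.27352866 0.19374861] [-2.05010081 -2.38017521 -0.00312122] [ 0.11920064 -0.78730846 -0.38401602] 0.04657829663880992
7
```

View pics/scene13c.png

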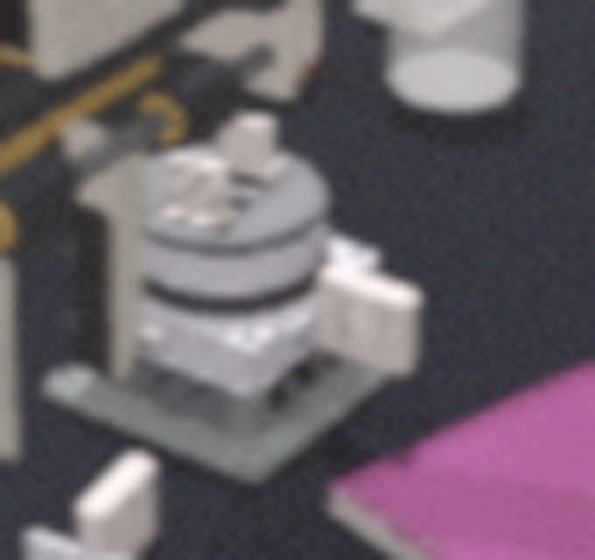

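View pics/n3.png

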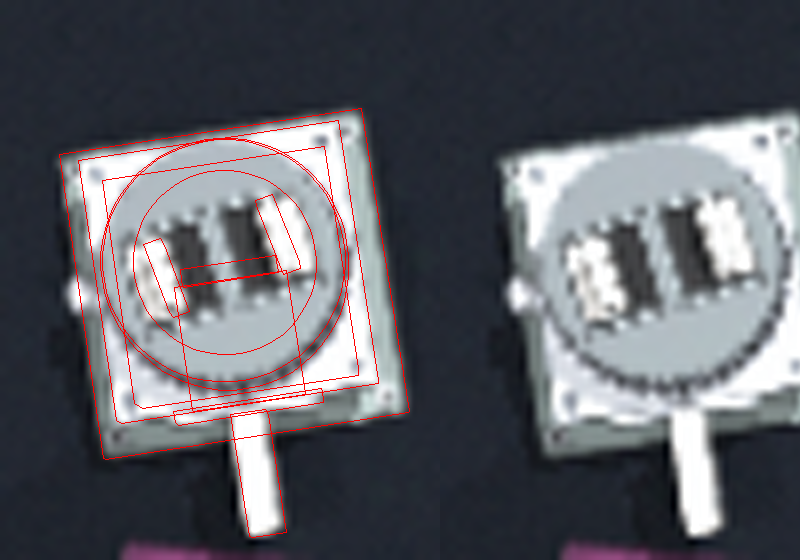

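```bash
python3 -c "
from plant import *
print(close_job())"
```

```text
the job is handed in; nothing more can be done
None
```

The lens is capped and the filter holder is in its slot. I handed the job in at about 18.7 s on the robot's clock, with the arm clear of everything.

- **Cap:** I pinched the tabs fully (opening 32.7 mm) and lowered the cap into the rim. It touched at a TCP height of 0.113 m, as predicted, and I pressed with about 8 N before letting go. The last pictures show the flange flat on the rim and both tabs out at their full 46 mm spread. I did not read tab travel or tilt directly.
- **Filter holder:** I took the leftmost of the look-alikes and slid it in with no resistance until the front plate met the collar. It touched at about 6 N and was pushed to about 11 N, within about 1 mm of the predicted home position. The end of the fin matches the predicted place in the top view, sideways within about 1.5 mm. The front plate itself could not be seen clearly, so "home" rests on the contact force and the fin.
- **Disagreements:** The two cameras differed by about 3–7 mm in y, so I used the top view for positions. Two readings of the cap over the lens from the scene camera differed by about 3.5 mm. I set the cap down near the top-view estimate and it went in without force.
- **Beaker:** The arm stayed well away from it, but I did not measure its position again at the end.

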